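# Change over the pieces on a welding index table

## Task

Change over the pieces on the welding index table: unlock it by flipping its lock lever over, take off the two finished pieces (the ones with a thick collar) and stand them upright in the shallow tray, and stand every bare flanged stub from the bench, flange down, between the pins of a nest of its own. Pieces go on and off only at the open front of the yellow guard, so push the table round by its pegs from one click stop to the next as needed. Finish with the table on a click stop and the lock lever snapped over to locked, without forcing the table against its lock or shoving the white tub aside.

Things in the scene. Friction and masses are not known exactly. Their poses are not given: they have to be found in the camera images.
- stub0_mid (a point): bare flanged pipe stub of bright steel, 0.32 kg, to be loaded (two or three of them stand on the bench, flange down, on the robot's left): round foot flange 60 mm across and 10 mm thick, above it a neck 32 mm across; 50 mm tall in all. Point: on its axis, half-way up (25 mm above its underside); z points up along the neck. A stub that is not there is given as None
- stub1_mid (a point): bare flanged pipe stub of bright steel, 0.32 kg, to be loaded (two or three of them stand on the bench, flange down, on the robot's left): round foot flange 60 mm across and 10 mm thick, above it a neck 32 mm across; 50 mm tall in all. Point: on its axis, half-way up (25 mm above its underside); z points up along the neck. A stub that is not there is given as None
- stub2_mid (a point): bare flanged pipe stub of bright steel, 0.32 kg, to be loaded (two or three of them stand on the bench, flange down, on the robot's left): round foot flange 60 mm across and 10 mm thick, above it a neck 32 mm across; 50 mm tall in all. Point: on its axis, half-way up (25 mm above its underside); z points up along the neck. A stub that is not there is given as None
- spool0_mid (a point): finished welded piece of dark steel, 0.42 kg, standing in nest0 at the start; exactly two of spool0 to spool3 are there, the others are given as None. Same foot flange as a stub (60 mm across, 10 mm thick), a 32 mm neck, and on top a thick collar 46 mm across from 30 to 56 mm above its underside (56 mm tall in all). Point: on its axis, half-way up (28 mm above its underside); z up. Grip it by the collar
- spool1_mid (a point): finished welded piece of dark steel, 0.42 kg, standing in nest1 at the start; exactly two of spool0 to spool3 are there, the others are given as None. Same foot flange as a stub (60 mm across, 10 mm thick), a 32 mm neck, and on top a thick collar 46 mm across from 30 to 56 mm above its underside (56 mm tall in all). Point: on its axis, half-way up (28 mm above its underside); z up. Grip it by the collar
- spool2_mid (a point): finished welded piece of dark steel, 0.42 kg, standing in nest2 at the start; exactly two of spool0 to spool3 are there, the others are given as None. Same foot flange as a stub (60 mm across, 10 mm thick), a 32 mm neck, and on top a thick collar 46 mm across from 30 to 56 mm above its underside (56 mm tall in all). Point: on its axis, half-way up (28 mm above its underside); z up. Grip it by the collar
- spool3_mid (a point): finished welded piece of dark steel, 0.42 kg, standing in nest3 at the start; exactly two of spool0 to spool3 are there, the others are given as None. Same foot flange as a stub (60 mm across, 10 mm thick), a 32 mm neck, and on top a thick collar 46 mm across from 30 to 56 mm above its underside (56 mm tall in all). Point: on its axis, half-way up (28 mm above its underside); z up. Grip it by the collar
- nest0 (a point): nest 0 of the round index plate, turning with it: the centre of a flat round place on the plate's top (45 mm above the bench), 95 mm from the plate's axis, ringed by three brass pins 11 mm high with tapered tips that leave 3 to 6 mm of play round a 60 mm flange. A seated stub stands with its flange flat on the plate. The nests lie a quarter turn apart; at the start nest0 is at the front and, seen from above, nest1 to nest3 follow anticlockwise
- nest1 (a point): nest 1 of the round index plate, turning with it: the centre of a flat round place on the plate's top (45 mm above the bench), 95 mm from the plate's axis, ringed by three brass pins 11 mm high with tapered tips that leave 3 to 6 mm of play round a 60 mm flange. A seated stub stands with its flange flat on the plate. The nests lie a quarter turn apart; at the start nest0 is at the front and, seen from above, nest1 to nest3 follow anticlockwise
- nest2 (a point): nest 2 of the round index plate, turning with it: the centre of a flat round place on the plate's top (45 mm above the bench), 95 mm from the plate's axis, ringed by three brass pins 11 mm high with tapered tips that leave 3 to 6 mm of play round a 60 mm flange. A seated stub stands with its flange flat on the plate. The nests lie a quarter turn apart; at the start nest0 is at the front and, seen from above, nest1 to nest3 follow anticlockwise
- nest3 (a point): nest 3 of the round index plate, turning with it: the centre of a flat round place on the plate's top (45 mm above the bench), 95 mm from the plate's axis, ringed by three brass pins 11 mm high with tapered tips that leave 3 to 6 mm of play round a 60 mm flange. A seated stub stands with its flange flat on the plate. The nests lie a quarter turn apart; at the start nest0 is at the front and, seen from above, nest1 to nest3 follow anticlockwise
- peg0 (a point): centre of the top of push peg 0, an upright steel peg 16 mm across and 55 mm tall (top 100 mm above the bench) on the index plate, 145 mm from its axis, midway between nest0 and the next one anticlockwise. Push it sideways to turn the plate; with the plate on a stop, one peg stands 45 degrees to each side of the front nest
- peg1 (a point): centre of the top of push peg 1, an upright steel peg 16 mm across and 55 mm tall (top 100 mm above the bench) on the index plate, 145 mm from its axis, midway between nest1 and the next one anticlockwise. Push it sideways to turn the plate; with the plate on a stop, one peg stands 45 degrees to each side of the front nest
- peg2 (a point): centre of the top of push peg 2, an upright steel peg 16 mm across and 55 mm tall (top 100 mm above the bench) on the index plate, 145 mm from its axis, midway between nest2 and the next one anticlockwise. Push it sideways to turn the plate; with the plate on a stop, one peg stands 45 degrees to each side of the front nest
- peg3 (a point): centre of the top of push peg 3, an upright steel peg 16 mm across and 55 mm tall (top 100 mm above the bench) on the index plate, 145 mm from its axis, midway between nest3 and the next one anticlockwise. Push it sideways to turn the plate; with the plate on a stop, one peg stands 45 degrees to each side of the front nest
- dial (a joint): turn of the index plate (165 mm radius, on an upright axis), rad, 0 at the start, anticlockwise from above positive, endless both ways. A spring detent holds it at every quarter turn: about 6 N sideways at a peg pushes it out of a stop or over the hump into the next (humps 5 degrees to each side of a stop, it clicks in from there); in between it turns with about 1.5 N and stays where it is left. While the lock lever is locked a bolt blocks it
- axis (a point): centre of the index plate's top face (45 mm above the bench), fixed to its frame; x points from the front nest place straight across to the torch at the back, z up. A guard of 6 mm yellow bars, 112 to 118 mm above the bench, covers all but the front nest place: its front bar lies at x = -30 mm, 125 mm to each side; its legs at x = 90 and 185 mm, 175 mm to each side
- front_stop (a point): the front nest place, fixed: where the centre of a nest lies (45 mm above the bench) when the plate is on a stop and that nest is at the open front; the only place where pieces can be put on or taken off. A gripper body higher than 118 mm passes over the guard
- lock (a joint): over-center lock lever at the right-hand side of the index table, rad: 0 = locked, leaning 29 degrees away from the robot (along +x of axis), 1.0 = unlocked, leaning 29 degrees towards it; upright and at its snap-over point at 0.5. A spring pushes it away from the middle to whichever end is nearer; about 3 N at the knob moves it. It can be locked only with the plate on a stop
- lock_knob (a point): centre of the 24 mm black ball knob on the end of the lock lever, 66 mm from the lever's pivot; the lever is a 12 mm round bar. It swings in the upright plane along x of axis
- lock_pivot (a point): pivot of the lock lever, fixed, 50 mm above the bench; the lever turns between two plates that reach 62 mm above the bench and 25 mm along x to each side
- tray_in (a point): centre of the inner floor, x and y along the sides, of the shallow square steel tray (162 x 162 mm inside, walls 22 mm high, 4 mm thick) for finished pieces, fixed on the bench on the robot's right, floor 4 mm above the bench
- tub: white plastic tub, 68 mm across, 55 mm tall, on the bench at the front right of the index table; leave it where it stands. Origin: centre of its underside, z up
Things that resemble listed ones, but are neither listed nor needed, are in the scene too. What is shaped like the part that bears stub1_mid but blue or pink is not meant.

How it is judged:
By the outcome, as a careful person would: the job done as asked, in the order asked, and still so for the second after the job is handed in, with the robot touching nothing.
Of stub0, stub1, stub2 only 2 to 3 are there at a start; the rules pass over those that are not, and their reading is None.
Of spool0, spool1, spool2, spool3 only 2 to 2 are there at a start; the rules pass over those that are not, and their reading is None.
At some moment in a run one of stub0, stub1, stub2 may be knocked a few centimetres aside while the robot is not near it.
Once in a run the grip may slacken for a moment while it holds something.
It also fails if it takes over 210 s, if anything falls off the work surface, if the arm or the gripper's body presses on something with over 40 N, if the wrist force passes 120 N, or if a joint passes its speed limit or range.

## Robot

A 6-joint arm with a two-finger parallel gripper is mounted at the origin on the work surface. World frame = base frame: x ahead of the robot, y to its left, z up, the work surface at z = 0. Lengths are in m, angles in rad, forces in N, time in s.
With the tool pointing down it reaches from about 0.25 to 0.775 m from the base axis. Payload 4 kg.
Tool frame: the origin (TCP) lies between the finger pads; the fingertips stand 14 mm ahead of it and the grasp point (between the pads) lies 5 mm behind it (robot.tips_ahead is the distance from the TCP to the fingertips, in m); z points along the fingers, y is the direction in which the jaws open and shut (so a half turn about z gives the same grasp; the last joint's range is limited). The gripper opens to 94 mm and grips with 3 to 60 N. Pads are 16 mm wide; open, the fingers measure 119 mm over their backs; the gripper's body (75 mm by 177 mm) begins 78 mm behind the grasp point.
Start: joints at [1.017, 0.087, 1.371, -0, 1.684, -0.103], TCP at [0.24, 0.495, 0.22] pointing down, gripper open.
Joint ranges: [-3.1, 3.1], [-0.76, 2.03], [0.27, 2.55], [-1.08, 4.22], [0.17, 2.65], [-2.57, 2.57]. Speed limits (rad/s): [2.79, 2.79, 3.14, 3.14, 3.14, 3.14].

## Interface

Orientations are given as [roll, pitch, yaw] about the fixed x, y, z axes, in that order (R = Rz(yaw) Ry(pitch) Rx(roll)).
In Python, from bench import robot, optics, job gives the robot as it stands.
- The arm moves only by the tool apply_moves, never from a script. Its argument "moves" is a list of rows, each a list of 3 entries, a list of its own where there are three numbers: the shift along the tool's x, y, z in cm, then the turn, a rotation vector about the tool's x, y, z in rad, then the opening, from 0 (shut) to 1 (fully open). In form: [[[tx, ty, tz], [rx, ry, rz], grip], ...]. A call has exactly 10 rows; each row is the pose to reach, as a shift and turn from the pose commanded when the call began, along the tool's axes at that moment; what a row does not reach only later rows make up. A row lasts 1/12 s, in which the tool goes at most 41.7 mm and 7.16 degrees, less where a joint would pass 70% of its speed; a pose out of reach is approached as far as the arm can. A call with a gripper value outside its range is refused whole. The fingers move at their own pace and stop on an object; the grip force is fixed at half the most. Time passes only in rows, so rows that repeat a pose let the fingers close, or fill a call up. It gives the time, the measured TCP pose, the force and the opening at its end, in the units of the state.
- robot.get_obs(): the state, without advancing time (a new reading comes with each control period).
- optics.snapshot(name): name is "side" or "top" or "wrist"; returns the picture (480x640x3 uint8, red, green, blue); there is no depth.
- optics.get_calibration(name): a dict with "fx", "fy", "cx", "cy" (pixels), "k1" (the pictures are not rectified: a ray, as slopes to the right and down, at radius r is drawn at 1 + k1 r^2 times it, then the intrinsics apply), "rvec" (rotation vector, rad) and "tvec" (3), from world to camera coordinates, as OpenCV has them. Camera axes: x right, y down, z forward; pixel columns grow to the right and rows downward; lengths in m; the calibration is good to about 2 mm. A picture is of the moment at which its call begins: read the wrist's pose just before it. get_calibration takes no time and is no camera call; for the wrist camera it gives the pose at the moment of the call.
- job.close_job(): hands the job in, once; it reports no verdict.
The state is a dict: "time": time; "joint_positions": joint angles; "qvel": joint speeds; "joint_torque": joint torques, N m; "tool_pos": TCP position; "ee_rot": TCP orientation; "wrist_force": force on the tool from outside, world axes, zero at the start; "wrist_torque": the same for the moment, N m; "width": finger opening in m.
Only numpy, scipy, OpenCV 4.12 (cv2) and the standard library are available. Lean on these libraries where they do the work, as an engineer would, in place of code of your own. Each camera call takes 0.05 s, during which the arm holds its last target.

## Working session

There is one attempt and no reset: what is moved stays moved. The work goes in short steps, Python scripts to look and compute and a tool call to move; the robot and the scene stay as the last step left them, time stands still between calls to the robot, and variables do not carry over. Pictures are saved under pics/ and viewed, and the job is handed in when it is done.

Besides the shell and the picture viewer there is one more tool, called as name(argument=value, ...), one argument or row to a line, values as JSON. apply_moves: Moves the arm, as the interface text tells. Its arguments: {"type":"object","properties":{"moves":{"type":"array"}},"required":["moves"]}

```bash
ls; mkdir -p pics; cat > h.py <<'E'
import numpy as np, cv2
from bench import robot, optics, job
from scipy.spatial.transform import Rotation as R
def cal(n):
    c=optics.get_calibration(n); return c
def snap(n,name):
    c=cal(n); im=optics.snapshot(n); cv2.imwrite('pics/'+name+'.png',im[:,:,::-1]); np.save('pics/'+name+'.npy',im)
    import pickle; pickle.dump(c,open('pics/'+name+'.pkl','wb')); return im,c
def load(name):
    import pickle; return np.load('pics/'+name+'.npy'),pickle.load(open('pics/'+name+'.pkl','rb'))
def ray(c,u,v):
    K=np.array([[c['fx'],0,c['cx']],[0,c['fy'],c['cy']],[0,0,1]])
    xd=(u-c['cx'])/c['fx'];yd=(v-c['cy'])/c['fy'];x,y=xd,yd
    for _ in range(30):
        s=1+c['k1']*(x*x+y*y);x,y=xd/s,yd/s
    Rm=cv2.Rodrigues(np.array(c['rvec'],float))[0];t=np.array(c['tvec'],float).ravel()
    return -Rm.T@t, Rm.T@np.array([x,y,1.])
def onz(c,u,v,z):
    o,d=ray(c,u,v); return o+d*(z-o[2])/d[2]
def proj(c,P):
    Rm=cv2.Rodrigues(np.array(c['rvec'],float))[0];t=np.array(c['tvec'],float).ravel()
    p=(np.atleast_2d(P)@Rm.T)+t; x=p[:,0]/p[:,2];y=p[:,1]/p[:,2];s=1+c['k1']*(x*x+y*y)
    return np.c_[c['fx']*x*s+c['cx'],c['fy']*y*s+c['cy']]
E
python3 - <<'E'
from h import *
for n in ['side','top','wrist']:
    im,c=snap(n,n+'0'); print(n,c)
print(robot.get_obs()); print(robot.tips_ahead)
E
```

```text
pics
side {'fx': 466.3222431842437, 'fy': 466.3222431842437, 'cx': 319.2630170710087, 'cy': 247.1386897789405, 'k1': -0.0046163938728057295, 'rvec': array([ 2.29656207, -0.28277446,  0.1193061 ]), 'tvec': array([-0.55045549,  0.19218486,  1.10312815])}
top {'fx': 503.95470110205406, 'fy': 503.95470110205406, 'cx': 326.9495919781441, 'cy': 243.55822117664457, 'k1': -0.11891197267549664, 'rvec': array([ 2.09884617, -2.15672517,  0.15377104]), 'tvec': array([0.07113824, 0.58457485, 1.09144334])}
wrist {'fx': 335.49508237542614, 'fy': 335.49508237542614, 'cx': 316.28085763114666, 'cy': 234.32687921603883, 'k1': -0.0308471434107253, 'rvec': array([-2.48496369, -1.55667743, -0.18259082]), 'tvec': array([-0.54881855, -0.02611241,  0.39071284])}
{'time': 0.15, 'joint_positions': array([ 1.01692589e+00,  8.77905311e-02,  1.37191059e+00, -4.61296069e-06,
        1.68361376e+00, -1.03097239e-01]), 'qvel': array([ 1.78356144e-04, -7.97478649e-04, -6.10155342e-03,  2.44559506e-04,
        1.31948077e-04, -3.95902582e-05]), 'joint_torque': array([ 1.81789477e-03, -3.40644157e+01, -3.02792931e+01,  7.18398322e-02,
        3.05367645e-02, -1.27410603e-04]), 'tool_pos': array([0.23940277, 0.49471061, 0.21856837]), 'ee_rot': array([-3.13987910e+00, -1.72682404e-04,  2.69081880e+00]), 'wrist_force': array([ 0.23293343, -0.42021432, -0.02331329]), 'wrist_torque': array([0.04450072, 0.06668141, 0.06008939]), 'width': 0.09402181236728949}
0.014
```

View pics/top0.png

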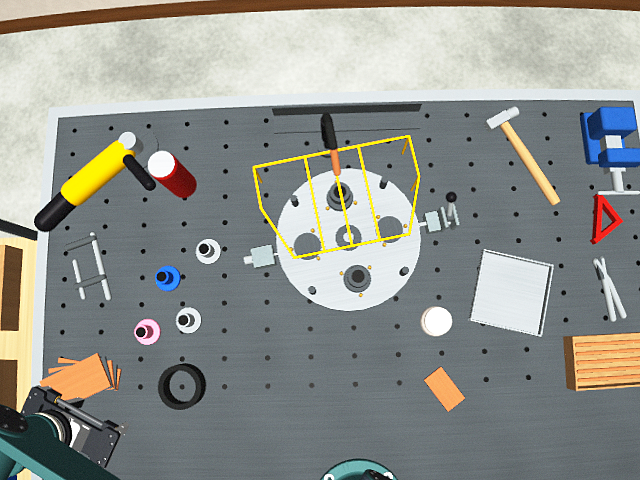

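View pics/side0.png

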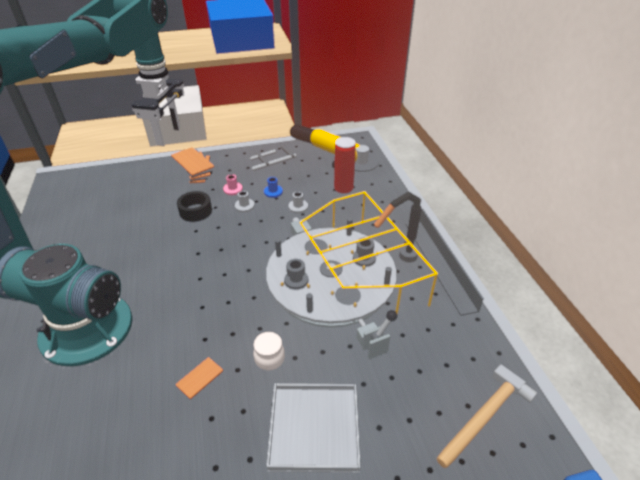

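View pics/wrist0.png

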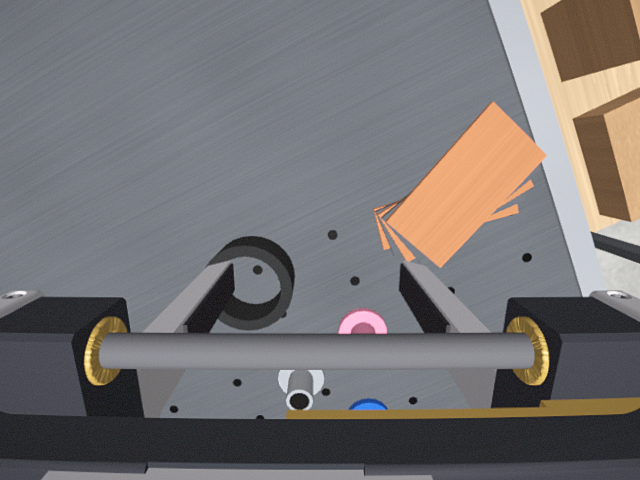

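```bash
python3 - <<'E'
import cv2
a=cv2.imread('pics/top0.png'); s=cv2.imread('pics/side0.png')
cv2.imwrite('pics/c1.png',cv2.resize(a[125:325,240:480],None,fx=3.3,fy=3,interpolation=cv2.INTER_CUBIC)[:600,:800])
cv2.imwrite('pics/c2.png',cv2.resize(a[120:360,110:310],None,fx=2.5,fy=2.5,interpolation=cv2.INTER_CUBIC))
cv2.imwrite('pics/c3.png',cv2.resize(s[170:370,210:450],None,fx=3,fy=3,interpolation=cv2.INTER_CUBIC))
E
```

```text
(no output)
```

View pics/c1.png

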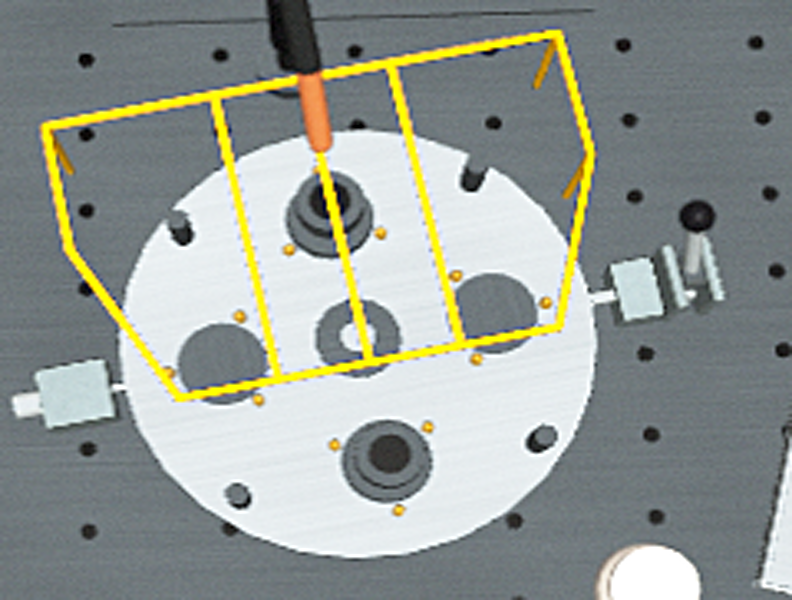

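View pics/c2.png

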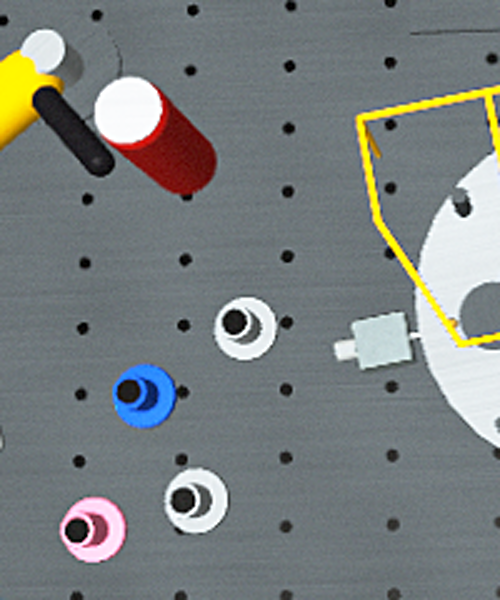

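View pics/c3.png

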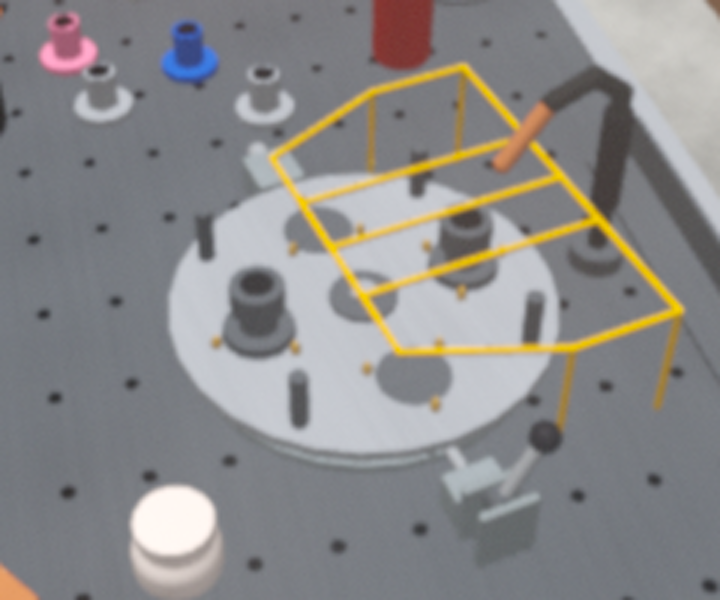

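```bash
python3 - <<'E'
from h import *
t,ct=load('top0'); s,cs=load('side0')
c1=lambda x,y:(240+x/3.3,125+y/3.0)
def p(n,x,y,z): 
    print(n,onz(ct,*c1(x,y),z).round(4))
for n,x,y in [('pegFR',543,434),('pegFL',237,492),('pegBL',178,217),('pegBR',474,163)]: p(n,x,y,.1)
p('spool front top',390,454,.101);p('spool back top',329,196,.101)
for n,x,y in [('gFL',182,398),('gFR',560,326),('gBL',44,127),('gBR',560,34)]: p(n,x,y,.115)
p('knob',697,216,.108); p('plateL',120,345,.045);p('nest0hole',487,313,.045);p('nest3hole',224,363,.045);p('axis hole',358,336,.045)
# plate ellipse
hsv=cv2.cvtColor(t,cv2.COLOR_RGB2HSV)
m=((hsv[...,2]>170)&(hsv[...,1]<40)).astype(np.uint8)
m[:,:270]=0;m[:,422:]=0;m[:150]=0
cs_,_=cv2.findContours(m,cv2.RETR_EXTERNAL,cv2.CHAIN_APPROX_NONE)
pts=np.vstack([c[:,0] for c in cs_ if len(c)>20])
h=cv2.convexHull(pts)[:,0]
W=np.array([onz(ct,u,v,.045)[:2] for u,v in h])
A=np.c_[2*W,np.ones(len(W))];sol=np.linalg.lstsq(A,(W**2).sum(1),rcond=None)[0]
print('plate',sol[:2],np.sqrt(sol[2]+sol[0]**2+sol[1]**2))
c2=lambda x,y:(110+x/2.5,120+y/2.5)
for n,x,y in [('stubA neck',234,321),('stubB neck',183,500)]: print(n,onz(ct,*c2(x,y),.05).round(4))
for n,x,y in [('stubA fl',245,328),('stubB fl',196,500)]: print(n,onz(ct,*c2(x,y),.01).round(4))
for n,u,v in [('tray',u,v) for u,v in [(483,250),(553,265),(542,335),(470,319)]]: print(n,onz(ct,u,v,.026).round(4))
print('tub',onz(ct,437,320,.055))
E
```

```text
pegFR [ 0.5164 -0.1102  0.1   ]
pegFL [0.4807 0.0891 0.1   ]
pegBL [0.6828 0.1243 0.1   ]
pegBR [ 0.7177 -0.0744  0.1   ]
spool front top [ 0.5049 -0.0104  0.101 ]
spool back top [0.6952 0.0233 0.101 ]
gFL [0.547  0.1223 0.115 ]
gFR [ 0.5916 -0.123   0.115 ]
gBL [0.75   0.2118 0.115 ]
gBR [ 0.8108 -0.1354  0.115 ]
knob [ 0.6715 -0.2195  0.108 ]
plateL [0.5984 0.1703 0.045 ]
nest0hole [ 0.6157 -0.0836  0.045 ]
nest3hole [0.5825 0.0987 0.045 ]
axis hole [0.6005 0.006  0.045 ]
plate [0.41358647 0.00859952] 0.31610820132160067
stubA neck [0.583 0.337 0.05 ]
stubB neck [0.4215 0.3822 0.05  ]
stubA fl [0.5824 0.3371 0.01  ]
stubB fl [0.4221 0.3821 0.01  ]
tray [ 0.5644 -0.305   0.026 ]
tray [ 0.5242 -0.4692  0.026 ]
tray [ 0.3646 -0.4292  0.026 ]
tray [ 0.4074 -0.2641  0.026 ]
tub [ 0.40765143 -0.18286124  0.055     ]
```

```bash
cat >> h.py <<'E'
def tri(ca,ua,cb,ub):
    o1,d1=ray(ca,*ua);o2,d2=ray(cb,*ub)
    d1/=np.linalg.norm(d1);d2/=np.linalg.norm(d2)
    k=np.linalg.lstsq(np.c_[d1,-d2],o2-o1,rcond=None)[0]
    a=o1+k[0]*d1;b=o2+k[1]*d2
    return (a+b)/2,np.linalg.norm(a-b)
import json,os
F='cmd.json'
def getc(): return json.load(open(F)) if os.path.exists(F) else [.24,.495,.22,2.6907]
def setc(c): json.dump(list(map(float,c)),open(F,'w'))
def go(x,y,z,yawdeg):
    c=getc();w=c[3]
    Rm=(R.from_euler('z',w)*R.from_euler('x',np.pi)).as_matrix()
    sh=Rm.T@(np.array([x,y,z])-c[:3])*100
    dy=np.radians(yawdeg)-w
    print('shift cm',sh.round(2),'rz',round(-dy,3),'rows',np.linalg.norm(sh)/4.17,abs(dy)/np.radians(7.16))
def did(tx,ty,tz,rz):
    c=getc();w=c[3]
    Rm=(R.from_euler('z',w)*R.from_euler('x',np.pi)).as_matrix()
    p=np.array(c[:3])+Rm@np.array([tx,ty,tz])/100
    setc([*p,w-rz]); print('cmd',p.round(4),np.degrees(w-rz).round(2))
def obs():
    o=robot.get_obs(); print(round(o['time'],2),o['tool_pos'].round(4),np.degrees(o['ee_rot']).round(2),'F',o['wrist_force'].round(1),'w',round(o['width'],4)); return o
E
python3 - <<'E'
from h import *
t,ct=load('top0'); s,cs=load('side0')
T=lambda x,y:(240+x/3.3,125+y/3.0)
S=lambda x,y:(210+x/3,170+y/3)
for n,a,b in [('knob',(697,216),(545,437)),('torchbend',None,(597,75)),('spoolF',(390,454),(257,282)),('pegFL',(237,492),(205,222)),('pegFR',(543,434),(298,377))]:
    if a is None: print(n,tri(ct,(326,115),cs,S(*b)));continue
    print(n,tri(ct,T(*a),cs,S(*b)))
print(tri(ct,(110+234/2.5,120+321/2.5),cs,S(263,72)), tri(ct,(110+183/2.5,120+500/2.5),cs,S(99,70)))
go(.6715,-.2195,.25,100)
go(.45,.0,.25,100)
E
```

```text
knob (array([ 0.67170718, -0.21965533,  0.10716563]), np.float64(0.00010091682914239556))
torchbend (array([0.81479724, 0.04896505, 0.21148657]), np.float64(0.01798640362204141))
spoolF (array([ 0.50582248, -0.01048912,  0.10145257]), np.float64(0.0019143226814269875))
pegFL (array([0.48178316, 0.08988328, 0.083769  ]), np.float64(0.00018918097158049645))
pegFR (array([ 0.51697439, -0.11090318,  0.09472963]), np.float64(1.0143531710218226e-06))
(array([0.58333553, 0.33722106, 0.04926932]), np.float64(0.0004933976336986959)) (array([0.42236641, 0.38264418, 0.04853117]), np.float64(0.0016124028386490022))
shift cm [-69.97 -45.51  -3.  ] rz 0.945 rows 20.029400894845903 7.56504943238137
shift cm [-40.47 -35.4   -3.  ] rz 0.945 rows 12.914620914400174 7.56504943238137
```

apply_moves(
  moves=[
    [[-26,-23,-3],[0,0,0.945],0.5],
    [[-26,-23,-3],[0,0,0.945],0.5],
    [[-26,-23,-3],[0,0,0.945],0.5],
    [[-26,-23,-3],[0,0,0.945],0.5],
    [[-26,-23,-3],[0,0,0.945],0.5],
    [[-26,-23,-3],[0,0,0.945],0.5],
    [[-26,-23,-3],[0,0,0.945],0.5],
    [[-26,-23,-3],[0,0,0.945],0.5],
    [[-26,-23,-3],[0,0,0.945],0.5],
    [[-26,-23,-3],[0,0,0.945],0.5],
  ],
)

```text
time: 0.98
tool_pos: [0.3746, 0.1719, 0.2497]
ee_rot: [3.141, 0.001, 1.74]
wrist_force: [0.4, -0.1, 0.1]
width: 0.0471
```

```bash
python3 - <<'E'
from h import *
did(-26,-23,-3,.945); obs(); go(.55,-.2195,.25,100); go(.6715,-.2195,.25,100)
E
```

```text
cmd [0.3738 0.1747 0.25  ] 100.02
0.98 [0.3746 0.1719 0.2497] [1.7995e+02 6.0000e-02 9.9680e+01] F [ 0.4 -0.1  0.1] w 0.0471
shift cm [-41.88  10.49  -0.  ] rz 0.0 rows 10.354426734074112 0.0029668011156179404
shift cm [-44.    22.46  -0.  ] rz 0.0 rows 11.846020631256504 0.0029668011156179404
```

apply_moves(
  moves=[
    [[-36,18,0],[0,0,0],0.5],
    [[-36,18,0],[0,0,0],0.5],
    [[-36,18,0],[0,0,0],0.5],
    [[-36,18,0],[0,0,0],0.5],
    [[-36,18,0],[0,0,0],0.5],
    [[-36,18,0],[0,0,0],0.5],
    [[-36,18,0],[0,0,0],0.5],
    [[-36,18,0],[0,0,0],0.5],
    [[-36,18,0],[0,0,0],0.5],
    [[-36,18,0],[0,0,0],0.5],
  ],
)

```text
time: 1.82
tool_pos: [0.615, -0.1501, 0.2477]
ee_rot: [-3.14, -0.001, 1.745]
wrist_force: [-0.0, 0.7, 0.1]
width: 0.0471
```

```bash
python3 - <<'E'
from h import *
did(-36,18,0,0); obs(); go(.6715,-.2195,.106,100)
snap('wrist','w1')
E
```

```text
cmd [ 0.6137 -0.1485  0.25  ] 100.02
1.82 [ 0.615  -0.1501  0.2477] [-1.7992e+02 -4.0000e-02  1.0000e+02] F [-0.   0.7  0.1] w 0.0471
shift cm [-8.    4.46 14.4 ] rz 0.0 rows 4.092194751589315 0.0029668011156179404
```

View pics/w1.png

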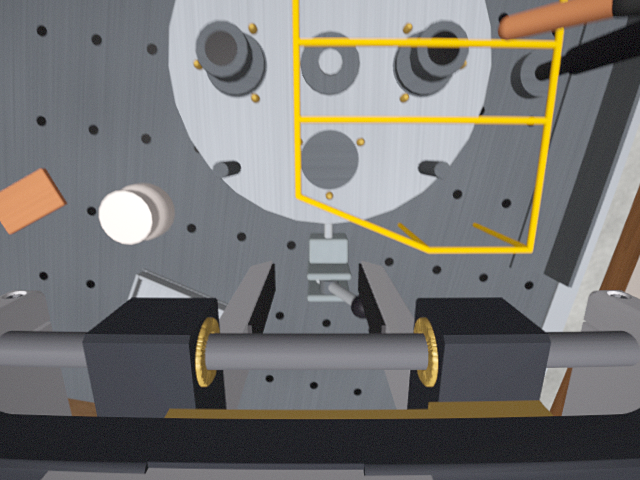

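apply_moves(
  moves=[
    [[-8,4.5,4],[0,0,0],0.5],
    [[-8,4.5,4],[0,0,0],0.5],
    [[-8,4.5,4],[0,0,0],0.5],
    [[-8,4.5,7],[0,0,0],0.5],
    [[-8,4.5,10],[0,0,0],0.5],
    [[-8,4.5,13],[0,0,0],0.5],
    [[-8,4.5,14.6],[0,0,0],0.5],
    [[-8,4.5,14.6],[0,0,0],0.5],
    [[-8,4.5,14.6],[0,0,0],0.5],
    [[-8,4.5,14.6],[0,0,0],0.5],
  ],
)

```text
time: 2.7
tool_pos: [0.6727, -0.2186, 0.1052]
ee_rot: [3.139, 0.001, 1.747]
wrist_force: [0.5, -0.6, 0.6]
width: 0.047
```

```bash
python3 - <<'E'
from h import *
did(-8,4.5,14.6,0); obs(); c=.6715-.075*.985,-.2195-.075*.174;go(c[0],c[1],.104,100)
snap('side','s1')
E
python3 -c "
import cv2
a=cv2.imread('pics/s1.png');cv2.imwrite('pics/s1c.png',a[200:480,240:540])"
```

```text
cmd [ 0.6719 -0.2194  0.104 ] 100.02
2.7 [ 0.6727 -0.2186  0.1052] [1.7987e+02 6.0000e-02 1.0009e+02] F [ 0.5 -0.6  0.6] w 0.047
shift cm [ 0.   -7.54  0.  ] rz 0.0 rows 1.8091818504991508 0.0029668011156179404
```

View pics/s1c.png

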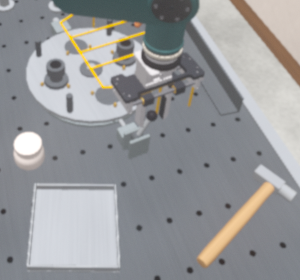

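apply_moves(
  moves=[
    [[0,-1,0],[0,0,0],0.5],
    [[0,-2,0],[0,0,0],0.5],
    [[0,-3,0],[0,0,0],0.5],
    [[0,-4,0],[0,0,0],0.5],
    [[0,-5,0],[0,0,0],0.5],
    [[0,-6,0],[0,0,0],0.5],
    [[0,-6.5,0],[0,0,0],0.5],
    [[0,-6.5,0],[0,0,0],0.5],
    [[0,-6.5,0],[0,0,0],0.5],
    [[0,-6.5,0],[0,0,0],0.5],
  ],
)

```text
time: 3.58
tool_pos: [0.608, -0.2306, 0.1036]
ee_rot: [3.141, 0.0, 1.746]
wrist_force: [0.1, -0.1, 0.1]
width: 0.0471
```

```bash
python3 - <<'E'
from h import *
did(0,-6.5,0,0); obs(); c=getc(); go(c[0],c[1],.24,100)
go(.5049,-.0104,.18,10)
E
```

```text
cmd [ 0.6079 -0.2308  0.104 ] 100.02
3.58 [ 0.608  -0.2306  0.1036] [179.97   0.   100.03] F [ 0.1 -0.1  0.1] w 0.0471
shift cm [  0.    0.  -13.6] rz 0.0 rows 3.2613908872901685 0.0029668011156179404
shift cm [23.49 -6.31 -7.6 ] rz 1.571 rows 6.111368483688971 12.572799203350256
```

apply_moves(
  moves=[
    [[0,0,-4],[0,0,0],0.5],
    [[0,0,-8],[0,0,0],0.5],
    [[0,0,-12],[0,0,0.1],0.5],
    [[20,-5,-12],[0,0,0.85],1],
    [[20,-5,-12],[0,0,0.85],1],
    [[20,-5,-12],[0,0,0.85],1],
    [[20,-5,-12],[0,0,0.85],1],
    [[20,-5,-12],[0,0,0.85],1],
    [[20,-5,-12],[0,0,0.85],1],
    [[20,-5,-12],[0,0,0.85],1],
  ],
)

```text
time: 4.42
tool_pos: [0.5233, -0.0403, 0.2241]
ee_rot: [3.141, -0.001, 0.898]
wrist_force: [0.2, -0.2, -0.1]
width: 0.0905
```

```bash
python3 - <<'E'
from h import *
did(20,-5,-12,.85); obs(); 
go(.5049,-.0104,.18,10)
snap('top','t2');snap('side','s2')
a=cv2.imread('pics/s2.png')[200:400,200:460];b=cv2.imread('pics/t2.png')[100:350,240:500]
cv2.imwrite('pics/c4.png',np.hstack([cv2.resize(a,(400,308)),cv2.resize(b,(400,308))]))
E
```

```text
cmd [ 0.5239 -0.0425  0.224 ] 51.32
4.42 [ 0.5233 -0.0403  0.2241] [ 1.7994e+02 -4.0000e-02  5.1430e+01] F [ 0.2 -0.2 -0.1] w 0.0905
shift cm [ 1.32 -3.49  4.4 ] rz 0.721 rows 1.3832294244675762 5.7709259371323816
```

View pics/c4.png

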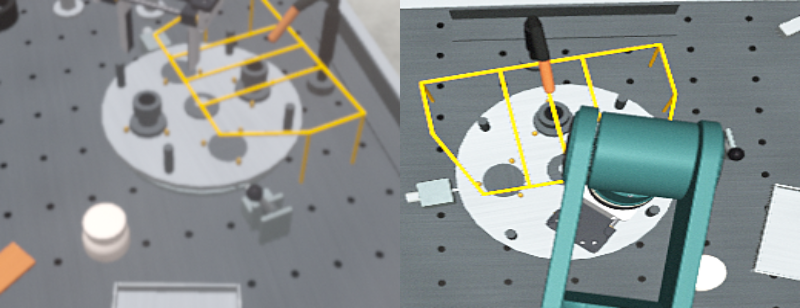

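apply_moves(
  moves=[
    [[1.3,-3.5,4.4],[0,0,0.721],1],
    [[1.3,-3.5,4.4],[0,0,0.721],1],
    [[1.3,-3.5,4.4],[0,0,0.721],1],
    [[1.3,-3.5,4.4],[0,0,0.721],1],
    [[1.3,-3.5,4.4],[0,0,0.721],1],
    [[1.3,-3.5,4.4],[0,0,0.721],1],
    [[1.3,-3.5,7],[0,0,0.721],1],
    [[1.3,-3.5,9.5],[0,0,0.721],1],
    [[1.3,-3.5,12],[0,0,0.721],1],
    [[1.3,-3.5,14.1],[0,0,0.721],1],
  ],
)

```text
time: 5.35
tool_pos: [0.5045, -0.0117, 0.0804]
ee_rot: [-3.141, 0.002, 0.176]
wrist_force: [-0.7, -0.2, -0.4]
width: 0.094
```

apply_moves(
  moves=[
    [[0,0,0],[0,0,0],0.6],
    [[0,0,0],[0,0,0],0.4],
    [[0,0,0],[0,0,0],0.3],
    [[0,0,0],[0,0,0],0.3],
    [[0,0,0],[0,0,0],0.3],
    [[0,0,0],[0,0,0],0.3],
    [[0,0,0],[0,0,0],0.3],
    [[0,0,0],[0,0,0],0.3],
    [[0,0,0],[0,0,0],0.3],
    [[0,0,0],[0,0,0],0.3],
  ],
)

```text
time: 6.18
tool_pos: [0.5047, -0.0103, 0.0832]
ee_rot: [3.141, -0.001, 0.175]
wrist_force: [0.1, 1.7, 4.5]
width: 0.0456
```

```bash
python3 - <<'E'
from h import *
did(1.3,-3.5,14.1,.721); o=obs();print(o['wrist_torque'])
t=np.radians(-14.6);u=np.array([np.cos(t),np.sin(t)]);c=np.array([.4652,-.3669]);print(c+.042*u,c-.042*u)
go(*(c+.042*u),.2,10)
E
```

```text
cmd [ 0.5047 -0.0105  0.083 ] 10.01
6.18 [ 0.5047 -0.0103  0.0832] [ 1.7999e+02 -6.0000e-02  1.0030e+01] F [0.1 1.7 4.5] w 0.0456
[0.03452893 0.17979045 0.03112838]
[ 0.50584379 -0.37748691] [ 0.42455621 -0.35631309]
shift cm [ -6.26  36.16 -11.7 ] rz 0.0 rows 9.237397352737798 0.0013369666111032379
```

apply_moves(
  moves=[
    [[0,0,-3],[0,0,0],0.3],
    [[0,0,-6],[0,0,0],0.3],
    [[0,0,-9],[0,0,0],0.3],
    [[0,0,-12],[0,0,0],0.3],
    [[-6,18,-12],[0,0,0],0.3],
    [[-6,18,-12],[0,0,0],0.3],
    [[-6,18,-12],[0,0,0],0.3],
    [[-6,18,-12],[0,0,0],0.3],
    [[-6,18,-12],[0,0,0],0.3],
    [[-6,18,-12],[0,0,0],0.3],
  ],
)

```text
time: 7.02
tool_pos: [0.4747, -0.2026, 0.2003]
ee_rot: [3.141, 0.004, 0.168]
wrist_force: [0.5, 0.4, -4.4]
width: 0.0456
```

```bash
python3 - <<'E'
from h import *
did(-6,18,-12,0); o=obs();snap('wrist','w3')
go(.5058,-.3775,.1,10)
E
```

```text
cmd [ 0.4769 -0.1982  0.203 ] 10.01
7.02 [ 0.4747 -0.2026  0.2003] [179.97   0.25   9.65] F [ 0.5  0.4 -4.4] w 0.0456
shift cm [-0.27 18.16 10.3 ] rz 0.0 rows 5.007482472998742 0.0013369666111032379
```

View pics/w3.png

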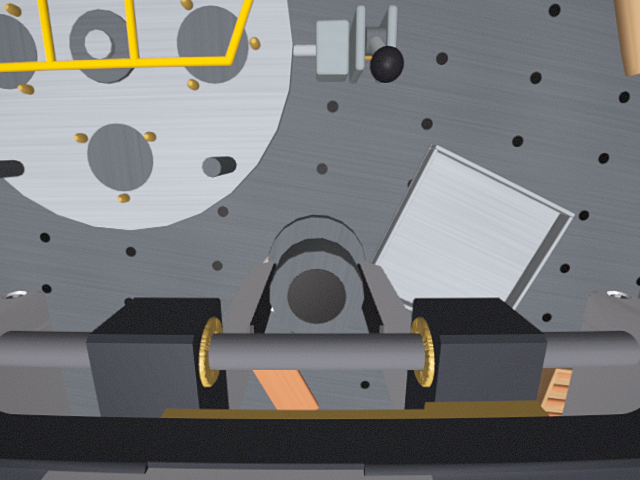

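apply_moves(
  moves=[
    [[-0.3,18.2,2],[0,0,0],0.3],
    [[-0.3,18.2,4],[0,0,0],0.3],
    [[-0.3,18.2,6],[0,0,0],0.3],
    [[-0.3,18.2,6],[0,0,0],0.3],
    [[-0.3,18.2,6],[0,0,0],0.3],
    [[-0.3,18.2,6],[0,0,0],0.3],
    [[-0.3,18.2,9],[0,0,0],0.3],
    [[-0.3,18.2,12],[0,0,0],0.3],
    [[-0.3,18.2,14],[0,0,0],0.3],
    [[-0.3,18.2,15],[0,0,0],0.3],
  ],
)

```text
time: 7.9
tool_pos: [0.5035, -0.374, 0.0473]
ee_rot: [-3.134, 0.005, 0.176]
wrist_force: [-0.8, 1.8, -4.4]
width: 0.0452
```

apply_moves(
  moves=[
    [[0,0,0.3],[0,0,0],0.3],
    [[0,0,0.6],[0,0,0],0.3],
    [[0,0,0.8],[0,0,0],0.3],
    [[0,0,1.0],[0,0,0],0.3],
    [[0,0,1.0],[0,0,0],0.3],
    [[0,0,1.0],[0,0,0],0.3],
    [[0,0,1.0],[0,0,0],0.7],
    [[0,0,1.0],[0,0,0],0.7],
    [[0,0,1.0],[0,0,0],0.7],
    [[0,0,1.0],[0,0,0],0.7],
  ],
)

```text
time: 8.73
tool_pos: [0.5058, -0.3784, 0.0437]
ee_rot: [3.14, -0.001, 0.175]
wrist_force: [0.0, -0.5, 0.0]
width: 0.0651
```

```bash
python3 - <<'E'
from h import *
did(-.3,18.2,15,0);did(0,0,1,0); o=obs()
w,cw=load('w3')
for n,x,y in [('nest0',120,157),('pin',81,138),('pin',150,136),('pin',123,198),('nest1',212,44),('axis',98,47)]:
    print(n,onz(cw,x,y,.045 if n!='pin' else .056).round(4))
print('peg1',onz(cw,212,168,.1),'knob',onz(cw,387,64,.108))
E
```

```text
cmd [ 0.5056 -0.3779  0.053 ] 10.01
cmd [ 0.5056 -0.3779  0.043 ] 10.01
8.73 [ 0.5058 -0.3784  0.0437] [ 1.799e+02 -8.000e-02  1.001e+01] F [ 0.  -0.5  0. ] w 0.0651
nest0 [ 0.5092 -0.0105  0.045 ]
pin [0.5216 0.0195 0.056 ]
pin [ 0.5333 -0.043   0.056 ]
pin [ 0.4731 -0.0207  0.056 ]
nest1 [ 0.6196 -0.087   0.045 ]
axis [0.6019 0.013  0.045 ]
peg1 [ 0.51846741 -0.11378421  0.1       ] knob [ 0.61236515 -0.23131006  0.108     ]
```

```bash
python3 - <<'E'
from h import *
go(.5168,-.1115,.163,55)
E
```

```text
shift cm [  5.74 -26.04 -12.  ] rz -0.785 rows 7.01250665613582 6.283579234506216
```

apply_moves(
  moves=[
    [[0,0,-4],[0,0,0],0.7],
    [[0,0,-8],[0,0,0],0.7],
    [[0,0,-12],[0,0,-0.1],0.7],
    [[5.7,-26,-12],[0,0,-0.785],0.3],
    [[5.7,-26,-12],[0,0,-0.785],0.3],
    [[5.7,-26,-12],[0,0,-0.785],0.3],
    [[5.7,-26,-12],[0,0,-0.785],0.3],
    [[5.7,-26,-12],[0,0,-0.785],0.3],
    [[5.7,-26,-12],[0,0,-0.785],0.3],
    [[5.7,-26,-12],[0,0,-0.785],0.3],
  ],
)

```text
time: 9.57
tool_pos: [0.5161, -0.1072, 0.1634]
ee_rot: [3.141, -0.003, 0.966]
wrist_force: [0.2, -0.9, 0.3]
width: 0.0285
```

```bash
python3 - <<'E'
from h import *
did(5.7,-26,-12,-.785);o=obs();im,c=snap('wrist','w4')
go(.5168,-.1115,.085,55)
print(proj(c,[[.5168,-.1115,.1]]))
E
```

```text
cmd [ 0.5165 -0.112   0.163 ] 54.99
9.57 [ 0.5161 -0.1072  0.1634] [ 1.7999e+02 -1.5000e-01  5.5350e+01] F [ 0.2 -0.9  0.3] w 0.0285
shift cm [ 0.06 -0.    7.8 ] rz -0.0 rows 1.8705530071657885 0.0018492180579437129
[[317.87214534 256.17787102]]
```

View pics/w4.png

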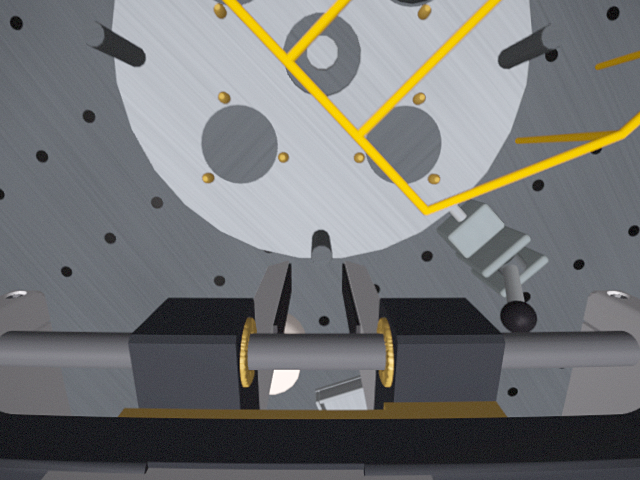

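apply_moves(
  moves=[
    [[0,0,3],[0,0,0],0.3],
    [[0,0,3],[0,0,0],0.3],
    [[0,0,5],[0,0,0],0.3],
    [[0,0,7.8],[0,0,0],0.3],
    [[0,0,7.8],[0,0,0],0.3],
    [[0,0,7.8],[0,0,0],0.3],
    [[0.03,-0.87,7.8],[0,0,0.06],0.3],
    [[0.1,-1.74,7.8],[0,0,0.12],0.3],
    [[0.23,-2.6,7.8],[0,0,0.18],0.3],
    [[0.23,-2.6,7.8],[0,0,0.18],0.3],
  ],
)

```text
time: 10.45
tool_pos: [0.4967, -0.0953, 0.0869]
ee_rot: [3.139, -0.001, 0.778]
wrist_force: [-0.1, 0.3, 0.7]
width: 0.028
```

```bash
python3 - <<'E'
from h import *
did(.23,-2.6,7.8,.18);o=obs();im,c=snap('wrist','w5')
E
```

```text
cmd [ 0.4965 -0.0952  0.085 ] 44.67
10.45 [ 0.4967 -0.0953  0.0869] [ 1.7987e+02 -8.0000e-02  4.4600e+01] F [-0.1  0.3  0.7] w 0.028
```

View pics/w5.png

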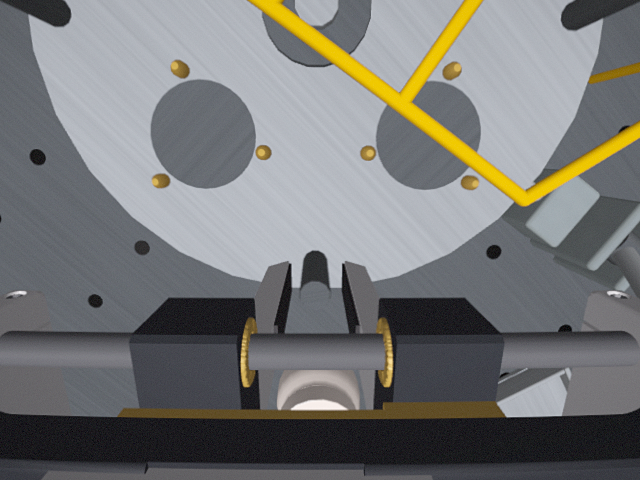

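apply_moves(
  moves=[
    [[0.03,-0.87,0],[0,0,0.06],0.3],
    [[0.1,-1.74,0],[0,0,0.12],0.3],
    [[0.23,-2.6,0],[0,0,0.18],0.3],
    [[0.42,-3.45,0],[0,0,0.24],0.3],
    [[0.65,-4.29,0],[0,0,0.3],0.3],
    [[0.93,-5.11,0],[0,0,0.36],0.3],
    [[1.26,-5.91,0],[0,0,0.42],0.3],
    [[1.64,-6.7,0],[0,0,0.48],0.3],
    [[2.07,-7.46,0],[0,0,0.54],0.3],
    [[2.53,-8.19,0],[0,0,0.6],0.3],
  ],
)

```text
time: 11.33
tool_pos: [0.4576, -0.0202, 0.0863]
ee_rot: [3.139, -0.002, 0.178]
wrist_force: [-0.4, -2.5, 1.2]
width: 0.029
```

apply_moves(
  moves=[
    [[0.03,-0.87,0],[0,0,0.06],0.3],
    [[0.1,-1.74,0],[0,0,0.12],0.3],
    [[0.23,-2.6,0],[0,0,0.18],0.3],
    [[0.42,-3.45,0],[0,0,0.24],0.3],
    [[0.65,-4.29,0],[0,0,0.3],0.3],
    [[0.93,-5.11,0],[0,0,0.36],0.3],
    [[1.26,-5.91,0],[0,0,0.42],0.3],
    [[1.64,-6.7,0],[0,0,0.48],0.3],
    [[2.07,-7.46,0],[0,0,0.54],0.3],
    [[2.53,-8.19,0],[0,0,0.6],0.3],
  ],
)

```text
time: 12.17
tool_pos: [0.4678, 0.0655, 0.0862]
ee_rot: [3.141, -0.002, -0.422]
wrist_force: [-2.2, -1.0, 1.4]
width: 0.0281
```

```bash
python3 - <<'E'
from h import *
did(2.53,-8.19,0,.6);did(2.53,-8.19,0,.6);o=obs()
E
```

```text
cmd [ 0.4569 -0.0191  0.085 ] 10.3
cmd [0.4672 0.066  0.085 ] -24.08
12.17 [0.4678 0.0655 0.0862] [ 1.7996e+02 -1.0000e-01 -2.4180e+01] F [-2.2 -1.   1.4] w 0.0281
```

apply_moves(
  moves=[
    [[0.02,-0.8,0],[0,0,0.055],0.3],
    [[0.09,-1.59,0],[0,0,0.11],0.3],
    [[0.2,-2.38,0],[0,0,0.165],0.3],
    [[0.35,-3.16,0],[0,0,0.22],0.3],
    [[0.35,-3.16,0],[0,0,0.22],0.3],
    [[0.35,-3.16,0],[0,0,0.22],0.3],
    [[0.26,-2.74,0],[0,0,0.19],0.3],
    [[0.26,-2.74,0],[0,0,0.19],0.3],
    [[0.26,-2.74,0],[0,0,0.19],0.3],
    [[0.26,-2.74,0],[0,0,0.19],0.3],
  ],
)

```text
time: 13.0
tool_pos: [0.4806, 0.0897, 0.0848]
ee_rot: [-3.141, -0.0, -0.611]
wrist_force: [-1.0, -0.4, -0.9]
width: 0.0283
```

```bash
python3 - <<'E'
from h import *
did(.26,-2.74,0,.19);o=obs();im,c=snap('wrist','w6')
print(getc())
E
```

```text
cmd [0.4807 0.0899 0.085 ] -34.97
13.0 [0.4806 0.0897 0.0848] [-1.7998e+02 -2.0000e-02 -3.4980e+01] F [-1.  -0.4 -0.9] w 0.0283
[0.48073907894234286, 0.08990967117606802, 0.0849999999999999, -0.6102999999999996]
```

View pics/w6.png

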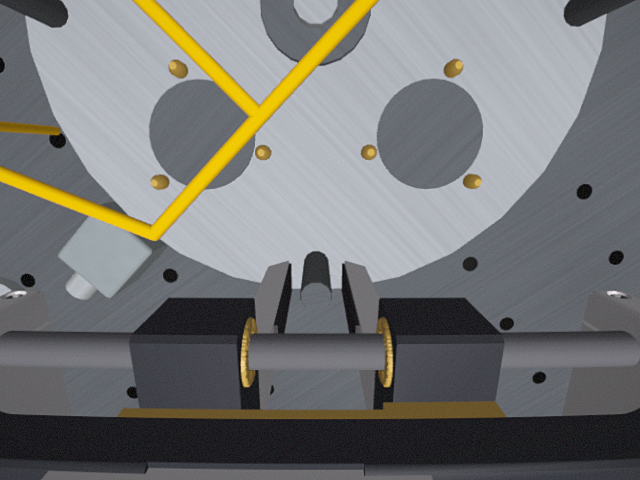

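apply_moves(
  moves=[
    [[0,0,-3.5],[0,0,0],0.3],
    [[0,0,-7],[0,0,0],0.3],
    [[14.5,14.5,-7.8],[0,0,-0.9],0.3],
    [[14.5,14.5,-7.8],[0,0,-0.9],0.3],
    [[14.5,14.5,-7.8],[0,0,-0.9],0.3],
    [[14.5,14.5,-7.8],[0,0,-0.9],0.3],
    [[14.5,14.5,-7.8],[0,0,-0.9],0.3],
    [[14.5,14.5,-7.8],[0,0,-0.9],0.3],
    [[14.5,14.5,-7.8],[0,0,-0.9],0.3],
    [[14.5,14.5,-7.8],[0,0,-0.9],0.3],
  ],
)

```text
time: 13.88
tool_pos: [0.5162, -0.1137, 0.1623]
ee_rot: [-3.141, 0.0, 0.293]
wrist_force: [-0.3, -0.4, -0.4]
width: 0.028
```

```bash
python3 - <<'E'
from h import *
did(14.5,14.5,-7.8,-.9);o=obs()
go(.5168,-.1115,.085,55)
E
```

```text
cmd [ 0.5165 -0.112   0.163 ] 16.6
13.88 [ 0.5162 -0.1137  0.1623] [-1.7999e+02  1.0000e-02  1.6760e+01] F [-0.3 -0.4 -0.4] w 0.028
shift cm [ 0.05 -0.04  7.8 ] rz -0.67 rows 1.8705620888698051 5.363325792606149
```

apply_moves(
  moves=[
    [[0,0,0],[0,0,-0.67],0.3],
    [[0,0,0],[0,0,-0.67],0.3],
    [[0,0,0],[0,0,-0.67],0.3],
    [[0,0,0],[0,0,-0.67],0.3],
    [[0,0,0],[0,0,-0.67],0.3],
    [[0,0,1],[0,0,-0.67],0.3],
    [[0,0,3],[0,0,-0.67],0.3],
    [[0,0,5.5],[0,0,-0.67],0.3],
    [[0,0,7.8],[0,0,-0.67],0.3],
    [[0,0,7.8],[0,0,-0.67],0.3],
  ],
)

```text
time: 14.72
tool_pos: [0.5126, -0.1108, 0.0792]
ee_rot: [-3.132, 0.003, 0.96]
wrist_force: [-0.9, 0.9, -2.4]
width: 0.0284
```

apply_moves(
  moves=[
    [[0.03,-0.87,0],[0,0,0.06],0.3],
    [[0.1,-1.74,0],[0,0,0.12],0.3],
    [[0.23,-2.6,0],[0,0,0.18],0.3],
    [[0.42,-3.45,0],[0,0,0.24],0.3],
    [[0.65,-4.29,0],[0,0,0.3],0.3],
    [[0.93,-5.11,0],[0,0,0.36],0.3],
    [[1.26,-5.91,0],[0,0,0.42],0.3],
    [[1.64,-6.7,0],[0,0,0.48],0.3],
    [[2.07,-7.46,0],[0,0,0.54],0.3],
    [[2.53,-8.19,0],[0,0,0.6],0.3],
  ],
)

```text
time: 15.55
tool_pos: [0.4642, -0.0448, 0.086]
ee_rot: [3.139, -0.002, 0.357]
wrist_force: [1.4, -1.5, -1.3]
width: 0.0277
```

apply_moves(
  moves=[
    [[0.03,-0.87,0],[0,0,0.06],0.3],
    [[0.1,-1.74,0],[0,0,0.12],0.3],
    [[0.23,-2.6,0],[0,0,0.18],0.3],
    [[0.42,-3.45,0],[0,0,0.24],0.3],
    [[0.65,-4.29,0],[0,0,0.3],0.3],
    [[0.93,-5.11,0],[0,0,0.36],0.3],
    [[1.26,-5.91,0],[0,0,0.42],0.3],
    [[1.64,-6.7,0],[0,0,0.48],0.3],
    [[2.07,-7.46,0],[0,0,0.54],0.3],
    [[2.53,-8.19,0],[0,0,0.6],0.3],
  ],
)

```text
time: 16.38
tool_pos: [0.4589, 0.041, 0.086]
ee_rot: [3.14, -0.002, -0.243]
wrist_force: [-0.6, -1.5, -0.7]
width: 0.0283
```

```bash
python3 - <<'E'
from h import *
did(0,0,7.8,-.67);did(2.53,-8.19,0,.6);did(2.53,-8.19,0,.6);o=obs()
E
```

```text
cmd [ 0.5165 -0.112   0.085 ] 54.99
cmd [ 0.4639 -0.0443  0.085 ] 20.61
cmd [0.4588 0.0413 0.085 ] -13.77
16.38 [0.4589 0.041  0.086 ] [ 1.7992e+02 -9.0000e-02 -1.3940e+01] F [-0.6 -1.5 -0.7] w 0.0283
```

apply_moves(
  moves=[
    [[0.03,-0.87,0],[0,0,0.06],0.3],
    [[0.1,-1.74,0],[0,0,0.12],0.3],
    [[0.23,-2.6,0],[0,0,0.18],0.3],
    [[0.42,-3.45,0],[0,0,0.24],0.3],
    [[0.65,-4.29,0],[0,0,0.3],0.3],
    [[0.93,-5.11,0],[0,0,0.36],0.3],
    [[1.14,-5.65,0],[0,0,0.4],0.3],
    [[1.14,-5.65,0],[0,0,0.4],0.3],
    [[0.98,-5.24,0],[0,0,0.37],0.3],
    [[0.98,-5.24,0],[0,0,0.37],0.3],
  ],
)

```text
time: 17.22
tool_pos: [0.4806, 0.0896, 0.0855]
ee_rot: [-3.141, -0.001, -0.609]
wrist_force: [1.1, -0.4, -0.1]
width: 0.0285
```

```bash
python3 - <<'E'
from h import *
did(.98,-5.24,0,.37);o=obs();im,c=snap('wrist','w7');snap('side','s7')
c=getc();go(c[0],c[1],.19,10);go(.505,-.0104,.19,10)
E
```

```text
cmd [0.4807 0.0898 0.085 ] -34.97
17.22 [0.4806 0.0896 0.0855] [-1.7998e+02 -5.0000e-02 -3.4880e+01] F [ 1.1 -0.4 -0.1] w 0.0285
shift cm [ -0.    0.  -10.5] rz -0.785 rows 2.5179856115107944 6.280393049837167
shift cm [  7.73   6.82 -10.5 ] rz -0.785 rows 3.529179838469846 6.280393049837167
```

View pics/w7.png

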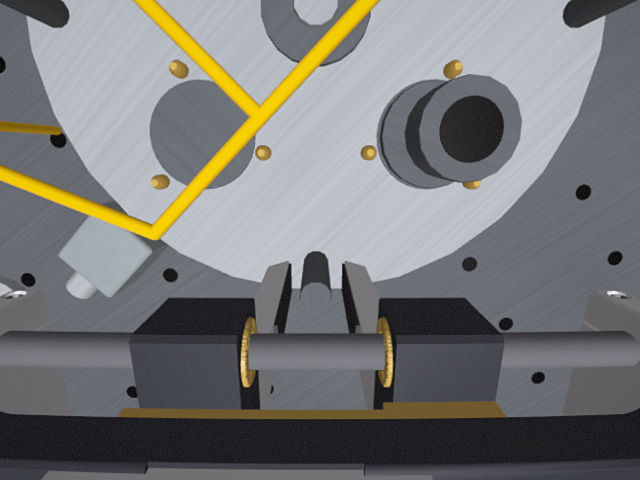

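View pics/s7.png

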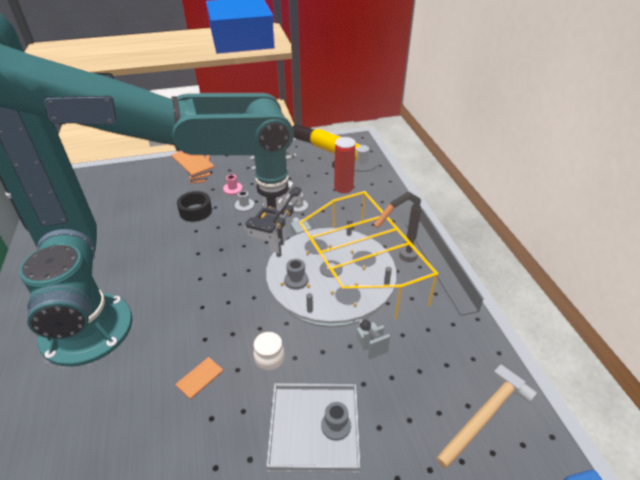

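```bash
python3 - <<'E'
from h import *
w,c=load('w7');s,cs=load('side0');
print(onz(c,471,129,.101))
print([onz(c,*p,.045).round(4) for p in [(203,134)]])
g,cs=load('s7');print(onz(cs,295,265,.101))
E
```

```text
[ 0.50846487 -0.01094139  0.101     ]
[array([0.5859, 0.0984, 0.045 ])]
[ 0.50462392 -0.0129544   0.101     ]
```

apply_moves(
  moves=[
    [[0,0,-3.5],[0,0,0],0.3],
    [[0,0,-7],[0,0,0],0.3],
    [[0,0,-10.5],[0,0,0],1],
    [[7.7,6.8,-10.5],[0,0,-0.785],1],
    [[7.7,6.8,-10.5],[0,0,-0.785],1],
    [[7.7,6.8,-10.5],[0,0,-0.785],1],
    [[7.7,6.8,-10.5],[0,0,-0.785],1],
    [[7.7,6.8,-10.5],[0,0,-0.785],1],
    [[7.7,6.8,-10.5],[0,0,-0.785],1],
    [[7.7,6.8,-10.5],[0,0,-0.785],1],
  ],
)

```text
time: 18.15
tool_pos: [0.5046, -0.0104, 0.1898]
ee_rot: [-3.141, -0.0, 0.179]
wrist_force: [0.3, 0.7, 0.2]
width: 0.0779
```

```bash
python3 - <<'E'
from h import *
did(7.7,6.8,-10.5,-.785);o=obs();im,c=snap('wrist','w8')
print(proj(c,[[.505,-.0104,.101]]));go(.505,-.0104,.083,10)
E
```

```text
cmd [ 0.5049 -0.01    0.19  ] 10.01
18.15 [ 0.5046 -0.0104  0.1898] [-1.7999e+02 -2.0000e-02  1.0250e+01] F [0.3 0.7 0.2] w 0.0779
[[314.94984392 243.54839307]]
shift cm [1.00e-02 4.00e-02 1.07e+01] rz 0.0 rows 2.565964371716346 0.0013369666111050149
```

View pics/w8.png

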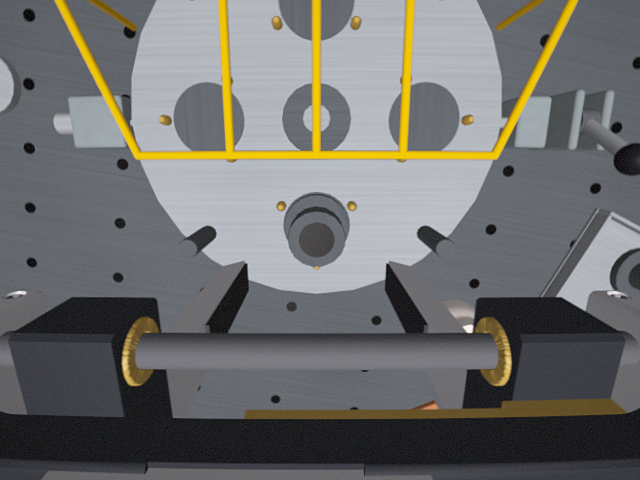

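apply_moves(
  moves=[
    [[0.1,0,3],[0,0,0],1],
    [[0.1,0,6],[0,0,0],1],
    [[0.1,0,9],[0,0,0],1],
    [[0.1,0,10.7],[0,0,0],1],
    [[0.1,0,10.7],[0,0,0],0.6],
    [[0.1,0,10.7],[0,0,0],0.3],
    [[0.1,0,10.7],[0,0,0],0.3],
    [[0.1,0,10.7],[0,0,0],0.3],
    [[0.1,0,10.7],[0,0,0],0.3],
    [[0.1,0,10.7],[0,0,0],0.3],
  ],
)

```text
time: 19.03
tool_pos: [0.5065, -0.0099, 0.084]
ee_rot: [3.141, -0.003, 0.175]
wrist_force: [0.4, -0.4, -0.5]
width: 0.0576
```

apply_moves(
  moves=[
    [[0,0,0],[0,0,0],0.3],
    [[0,0,0],[0,0,0],0.3],
    [[0,0,-3],[0,0,0],0.3],
    [[0,0,-6],[0,0,0],0.3],
    [[0,0,-9],[0,0,0],0.3],
    [[0,0,-12],[0,0,0],0.3],
    [[-8,14,-12],[0,0,0],0.3],
    [[-8,14,-12],[0,0,0],0.3],
    [[-8,14,-12],[0,0,0],0.3],
    [[-8,14,-12],[0,0,0],0.3],
  ],
)

```text
time: 19.87
tool_pos: [0.4495, -0.163, 0.2014]
ee_rot: [-3.141, 0.002, 0.175]
wrist_force: [0.0, -0.2, -3.6]
width: 0.0453
```

```bash
python3 - <<'E'
from h import *
did(.1,0,10.7,0);did(-8,14,-12,0);o=obs()
go(.4246,-.3563,.1,10)
E
```

```text
cmd [ 0.5059 -0.0099  0.083 ] 10.01
cmd [ 0.4514 -0.1616  0.203 ] 10.01
19.87 [ 0.4495 -0.163   0.2014] [-1.7997e+02  1.1000e-01  1.0040e+01] F [ 0.  -0.2 -3.6] w 0.0453
shift cm [-6.02 18.7  10.3 ] rz 0.0 rows 5.3204682070580365 0.0013369666111050149
```

apply_moves(
  moves=[
    [[-6,18.7,0],[0,0,0],0.3],
    [[-6,18.7,0],[0,0,0],0.3],
    [[-6,18.7,0],[0,0,0],0.3],
    [[-6,18.7,0],[0,0,0],0.3],
    [[-6,18.7,3],[0,0,0],0.3],
    [[-6,18.7,6],[0,0,0],0.3],
    [[-6,18.7,9],[0,0,0],0.3],
    [[-6,18.7,12],[0,0,0],0.3],
    [[-6,18.7,14],[0,0,0],0.3],
    [[-6,18.7,15],[0,0,0],0.3],
  ],
)

```text
time: 20.7
tool_pos: [0.4217, -0.3535, 0.0468]
ee_rot: [-3.133, 0.006, 0.174]
wrist_force: [0.5, 0.9, -4.9]
width: 0.0454
```

apply_moves(
  moves=[
    [[0,0,0.3],[0,0,0],0.3],
    [[0,0,0.6],[0,0,0],0.3],
    [[0,0,0.8],[0,0,0],0.3],
    [[0,0,1.0],[0,0,0],0.3],
    [[0,0,1.0],[0,0,0],0.3],
    [[0,0,1.0],[0,0,0],0.3],
    [[0,0,1.0],[0,0,0],0.7],
    [[0,0,1.0],[0,0,0],0.7],
    [[0,0,1.0],[0,0,0],0.7],
    [[0,0,1.0],[0,0,0],0.7],
  ],
)

```text
time: 21.53
tool_pos: [0.425, -0.3566, 0.0429]
ee_rot: [3.14, -0.001, 0.175]
wrist_force: [-1.1, 0.2, 0.5]
width: 0.0652
```

```bash
python3 - <<'E'
from h import *
did(-6,18.7,15,0);did(0,0,1,0);o=obs()
snap('top','t9');snap('side','s9')
c=getc();go(c[0],c[1],.2,10);go(.42,.2,.2,10)
a=cv2.imread('pics/s9.png')[350:480,220:400];b=cv2.imread('pics/t9.png')[220:360,110:250]
cv2.imwrite('pics/c9.png',np.hstack([cv2.resize(a,(415,300)),cv2.resize(b,(300,300))]))
E
```

```text
cmd [ 0.4248 -0.3562  0.053 ] 10.01
cmd [ 0.4248 -0.3562  0.043 ] 10.01
21.53 [ 0.425  -0.3566  0.0429] [ 1.7993e+02 -5.0000e-02  1.0020e+01] F [-1.1  0.2  0.5] w 0.0652
shift cm [  0.    0.  -15.7] rz 0.0 rows 3.764988009592329 0.0013369666111050149
shift cm [  9.19 -54.86 -15.7 ] rz 0.0 rows 13.860124929914333 0.0013369666111050149
```

View pics/c9.png

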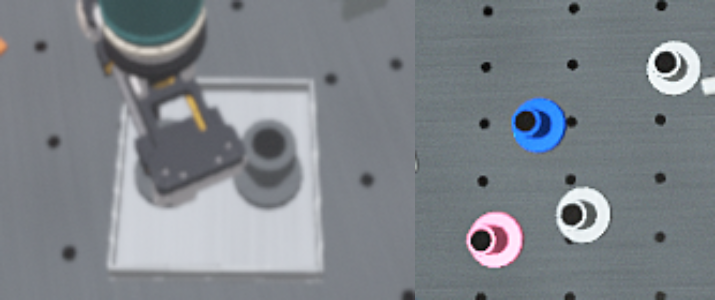

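```bash
python3 - <<'E'
from h import *
t,c=load('t9')
T=lambda x,y:(110+(x-415)/(300/140),220+y/(300/140))
for n,a,b in [('A',(665,63),(673,68)),('B',(572,214),(583,214))]:
    print(n,onz(c,*T(*a),.05).round(4),onz(c,*T(*b),.01).round(4))
E
```

```text
A [0.5792 0.2836 0.05  ] [0.5797 0.2834 0.01  ]
B [0.4218 0.3821 0.05  ] [0.4224 0.3821 0.01  ]
```

apply_moves(
  moves=[
    [[0,0,-4],[0,0,0],0.7],
    [[0,0,-8],[0,0,0],0.7],
    [[0,0,-12],[0,0,0],0.7],
    [[4,-25,-15.7],[0,0,0],0.7],
    [[4,-25,-15.7],[0,0,0],0.7],
    [[4,-25,-15.7],[0,0,0],0.7],
    [[4,-25,-15.7],[0,0,0],0.7],
    [[4,-25,-15.7],[0,0,0],0.7],
    [[4,-25,-15.7],[0,0,0],0.7],
    [[4,-25,-15.7],[0,0,0],0.7],
  ],
)

```text
time: 22.47
tool_pos: [0.4206, -0.0979, 0.2011]
ee_rot: [-3.14, -0.004, 0.181]
wrist_force: [-0.2, -0.5, 0.4]
width: 0.0658
```

```bash
python3 - <<'E'
from h import *
did(4,-25,-15.7,0);o=obs()
go(.40,.38,.2,10); go(.57,.30,.2,10)
E
```

```text
cmd [ 0.4208 -0.1031  0.2   ] 10.01
22.47 [ 0.4206 -0.0979  0.2011] [-179.92   -0.2    10.38] F [-0.2 -0.5  0.4] w 0.0658
shift cm [  6.35 -47.93  -0.  ] rz 0.0 rows 11.595025332653037 0.0013369666111050149
shift cm [ 21.7 -37.1  -0. ] rz 0.0 rows 10.307152065069177 0.0013369666111050149
```

```bash
python3 - <<'E'
from h import *
t,c=load('t9')
print(onz(c,244,260,.05),onz(c,256,258,.06),onz(c,168,272,.05))
go(.5797,.2835,.2,10)
E
```

```text
[0.55377625 0.24372388 0.05      ] [0.55620325 0.21474855 0.06      ] [0.53078603 0.41935486 0.05      ]
shift cm [ 22.37 -35.31  -0.  ] rz 0.0 rows 10.023163512504507 0.0013369666111050149
```

apply_moves(
  moves=[
    [[20,-34,0],[0,0,0],0.55],
    [[20,-34,0],[0,0,0],0.55],
    [[20,-34,0],[0,0,0],0.55],
    [[20,-34,0],[0,0,0],0.55],
    [[20,-34,0],[0,0,0],0.55],
    [[20,-34,0],[0,0,0],0.55],
    [[20,-34,0],[0,0,0],0.55],
    [[20,-34,0],[0,0,0],0.55],
    [[20,-34,0],[0,0,0],0.55],
    [[20,-34,0],[0,0,0],0.55],
  ],
)

```text
time: 23.3
tool_pos: [0.5592, 0.2706, 0.1982]
ee_rot: [-3.14, 0.0, 0.178]
wrist_force: [-0.8, -0.8, -0.9]
width: 0.0518
```

```bash
python3 - <<'E'
from h import *
did(20,-34,0,0);o=obs()
go(.5797,.2835,.032,10)
im,c=snap('wrist','w10');print(proj(c,[[.5797,.2835,.05],[.5797,.2835,.01]]))
E
```

```text
cmd [0.5586 0.2665 0.2   ] 10.01
23.3 [0.5592 0.2706 0.1982] [-1.7992e+02  1.0000e-02  1.0200e+01] F [-0.8 -0.8 -0.9] w 0.0518
shift cm [ 2.37 -1.31 16.8 ] rz 0.0 rows 4.08073323019988 0.0013369666111050149
[[305.67446274 204.28625224]
 [306.85666452 198.60615265]]
```

View pics/w10.png

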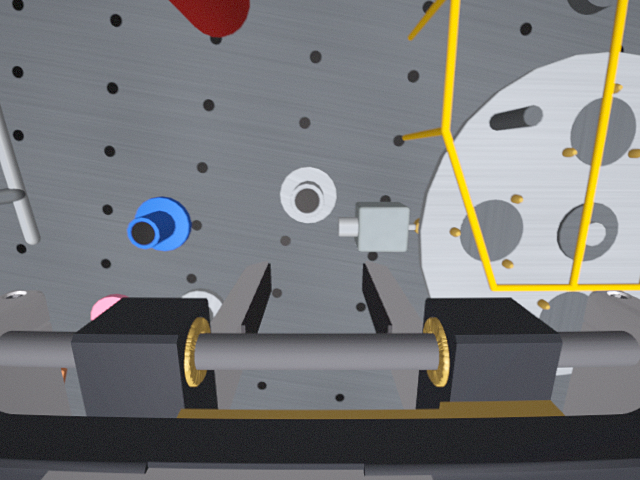

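apply_moves(
  moves=[
    [[2.4,-1.3,3],[0,0,0],0.55],
    [[2.4,-1.3,6],[0,0,0],0.55],
    [[2.4,-1.3,9],[0,0,0],0.55],
    [[2.4,-1.3,12],[0,0,0],0.55],
    [[2.4,-1.3,14.5],[0,0,0],0.55],
    [[2.4,-1.3,16],[0,0,0],0.55],
    [[2.4,-1.3,16.8],[0,0,0],0.55],
    [[2.4,-1.3,16.8],[0,0,0],0.55],
    [[2.4,-1.3,16.8],[0,0,0],0.15],
    [[2.4,-1.3,16.8],[0,0,0],0.15],
  ],
)

```text
time: 24.18
tool_pos: [0.581, 0.2837, 0.0334]
ee_rot: [-3.141, -0.003, 0.174]
wrist_force: [0.5, 0.3, -0.4]
width: 0.0414
```

apply_moves(
  moves=[
    [[0,0,0],[0,0,0],0.15],
    [[0,0,0],[0,0,0],0.15],
    [[0,0,0],[0,0,0],0.15],
    [[0,0,0],[0,0,0],0.15],
    [[0,0,-3],[0,0,0],0.15],
    [[0,0,-6],[0,0,0],0.15],
    [[0,0,-9],[0,0,0],0.15],
    [[0,0,-12],[0,0,0],0.15],
    [[0,0,-15],[0,0,0],0.15],
    [[0,0,-15],[0,0,0],0.15],
  ],
)

```text
time: 25.02
tool_pos: [0.5822, 0.2849, 0.1886]
ee_rot: [-3.139, -0.012, 0.175]
wrist_force: [-0.0, 0.7, -1.0]
width: 0.0315
```

```bash
python3 - <<'E'
from h import *
did(2.4,-1.3,16.8,0);did(0,0,-15,0);o=obs()
go(.50,.1,.2,10);go(.5064,-.0095,.12,10)
im,c=snap('wrist','w11')
E
```

```text
cmd [0.58   0.2835 0.032 ] 10.01
cmd [0.58   0.2835 0.182 ] 10.01
25.02 [0.5822 0.2849 0.1886] [-179.84   -0.67   10.04] F [-0.   0.7 -1. ] w 0.0315
shift cm [-11.07  16.68  -1.8 ] rz 0.0 rows 4.8196891111239575 0.0013369666111050149
shift cm [-12.34  27.57   6.2 ] rz 0.0 rows 7.395502183991123 0.0013369666111050149
```

View pics/w11.png

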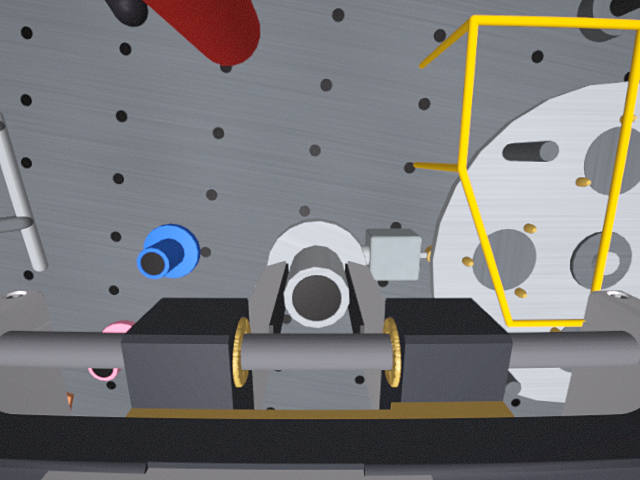

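```bash
python3 - <<'E'
from h import *
w,c=load('w11')
o=obs(); z=o['tool_pos'][2]
print(onz(c,318,296,z+.018)-o['tool_pos'])
w,c=load('w8')  # nest geometry, stationary, spool in front
for n,p,zz in [('axis',(316,118),.045),('nR',(424,118),.045),('nL',(209,119),.045),('pin',(281,206),.056),('pin',(351,206),.056),('pin',(316,267),.056)]: print(n,onz(c,*p,zz).round(4))
E
```

```text
25.07 [0.5812 0.2845 0.1849] [-179.9    -0.41   10.03] F [-0.3 -0.3 -3.2] w 0.0316
[ 0.00321619 -0.00109117  0.018     ]
axis [0.6029 0.0063 0.045 ]
nR [ 0.6201 -0.0876  0.045 ]
nL [0.5857 0.0994 0.045 ]
pin [0.522  0.0238 0.056 ]
pin [ 0.5331 -0.0382  0.056 ]
pin [ 0.4705 -0.0174  0.056 ]
```

apply_moves(
  moves=[
    [[-12.3,27.6,0],[0,0,0],0.15],
    [[-12.3,27.6,0],[0,0,0],0.15],
    [[-12.3,27.6,0],[0,0,0],0.15],
    [[-12.3,27.6,0],[0,0,0],0.15],
    [[-12.3,27.6,0],[0,0,0],0.15],
    [[-12.3,27.6,0],[0,0,0],0.15],
    [[-12.3,27.6,0],[0,0,0],0.15],
    [[-12.3,27.6,2],[0,0,0],0.15],
    [[-12.3,27.6,4],[0,0,0],0.15],
    [[-12.3,27.6,4],[0,0,0],0.15],
  ],
)

```text
time: 25.9
tool_pos: [0.5013, -0.0101, 0.1333]
ee_rot: [-3.137, 0.014, 0.172]
wrist_force: [-1.1, 0.6, -4.6]
width: 0.0315
```

```bash
python3 - <<'E'
from h import *
did(-12.3,27.6,4,0);obs()
snap('wrist','w12');o=obs()
go(.506,-.0095,.095,10)
E
```

```text
cmd [ 0.5068 -0.0097  0.142 ] 10.01
25.9 [ 0.5013 -0.0101  0.1333] [-179.72    0.81    9.87] F [-1.1  0.6 -4.6] w 0.0315
25.95 [ 0.5026 -0.0094  0.1356] [-179.77    0.64    9.95] F [ 0.2  0.2 -2.9] w 0.0314
shift cm [-0.08 -0.03  4.7 ] rz 0.0 rows 1.1272867744383126 0.0013369666111050149
```

View pics/w12.png

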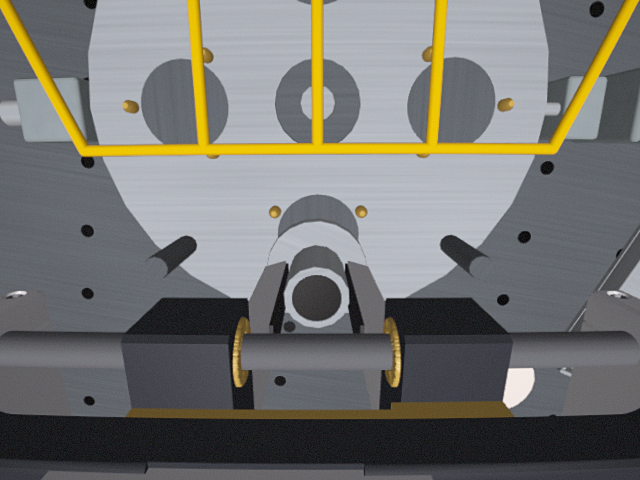

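apply_moves(
  moves=[
    [[-0.1,0,1.5],[0,0,0],0.15],
    [[-0.1,0,3],[0,0,0],0.15],
    [[-0.1,0,4.2],[0,0,0],0.15],
    [[-0.1,0,4.7],[0,0,0],0.15],
    [[-0.1,0,4.7],[0,0,0],0.15],
    [[-0.1,0,4.7],[0,0,0],0.15],
    [[-0.1,0,4.7],[0,0,0],0.15],
    [[-0.1,0,4.7],[0,0,0],0.15],
    [[-0.1,0,4.7],[0,0,0],0.15],
    [[-0.1,0,4.7],[0,0,0],0.15],
  ],
)

```text
time: 26.78
tool_pos: [0.506, -0.0098, 0.0952]
ee_rot: [3.141, -0.001, 0.175]
wrist_force: [-0.7, 1.0, -3.9]
width: 0.0314
```

```bash
python3 - <<'E'
from h import *
did(-.1,0,4.7,0)
w,c=snap('wrist','w13');o=obs()
N=np.array([.5085,-.0106])
z=o['tool_pos'][2]
th=np.linspace(0,2*np.pi,60)
im=w[:,:,::-1].copy()
for r,zz,col in [(.030,.045,(0,0,255)),(.003,.045,(0,255,0))]:
    P=np.c_[N[0]+r*np.cos(th),N[1]+r*np.sin(th),0*th+zz]
    for p in proj(c,P): cv2.circle(im,tuple(int(v) for v in p),1,col,-1)
cv2.imwrite('pics/w13a.png',im)
E
```

```text
cmd [ 0.5059 -0.0099  0.095 ] 10.01
26.83 [ 0.5058 -0.0098  0.095 ] [ 1.7999e+02 -6.0000e-02  1.0010e+01] F [-0.3  0.  -3.5] w 0.0314
```

View pics/w13a.png

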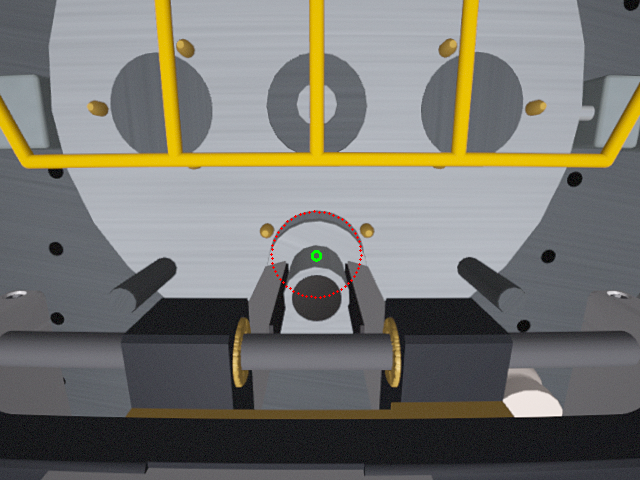

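```bash
python3 - <<'E'
from h import *
w,c=load('w13')
u=np.array([np.cos(.1745),np.sin(.1745)])
for zz in (.063,.073): print(onz(c,316,222,zz)[:2]-.03*u)
print(onz(c,316,211,.045)[:2]-.03*u, 'disc edge')
im=cv2.resize(cv2.imread('pics/w13.png')[195:325,230:400],None,fx=4,fy=4,interpolation=cv2.INTER_CUBIC);cv2.imwrite('pics/w13c.png',im)
E
```

```text
[ 0.50546307 -0.01084065]
[ 0.50747349 -0.01048428]
[ 0.50904487 -0.01022025] disc edge
```

View pics/w13c.png

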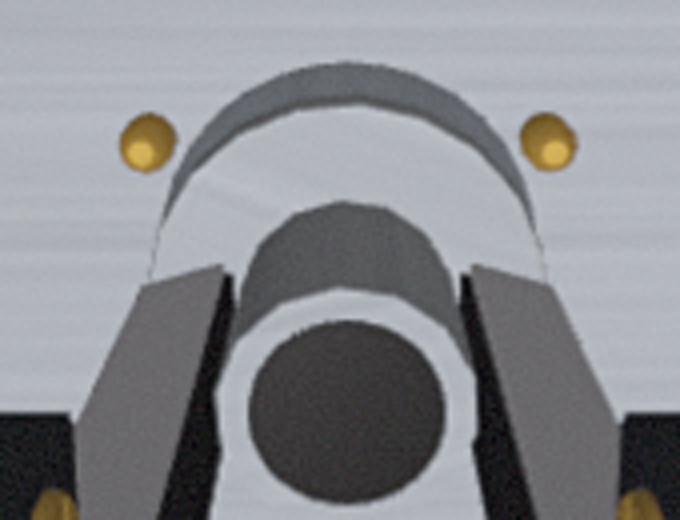

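apply_moves(
  moves=[
    [[0.15,0,0.4],[0,0,0],0.15],
    [[0.15,0,0.8],[0,0,0],0.15],
    [[0.15,0,1.1],[0,0,0],0.15],
    [[0.15,0,1.4],[0,0,0],0.15],
    [[0.15,0,1.6],[0,0,0],0.15],
    [[0.15,0,1.7],[0,0,0],0.15],
    [[0.15,0,1.7],[0,0,0],0.15],
    [[0.15,0,1.7],[0,0,0],0.15],
    [[0.15,0,1.7],[0,0,0],0.15],
    [[0.15,0,1.7],[0,0,0],0.15],
  ],
)

```text
time: 27.67
tool_pos: [0.5066, -0.0095, 0.0787]
ee_rot: [-3.141, 0.001, 0.175]
wrist_force: [-5.4, 0.1, 6.1]
width: 0.0314
```

```bash
python3 - <<'E'
from h import *
did(.15,0,1.7,0)
w,c=snap('wrist','w14');o=obs()
im=cv2.resize(cv2.imread('pics/w14.png')[195:325,230:400],None,fx=4,fy=4,interpolation=cv2.INTER_CUBIC);cv2.imwrite('pics/w14c.png',im)
E
```

```text
cmd [ 0.5073 -0.0096  0.078 ] 10.01
27.72 [ 0.5066 -0.0095  0.0786] [-1.7999e+02  4.0000e-02  1.0020e+01] F [-4.3  0.4  5.3] w 0.0317
```

View pics/w14c.png

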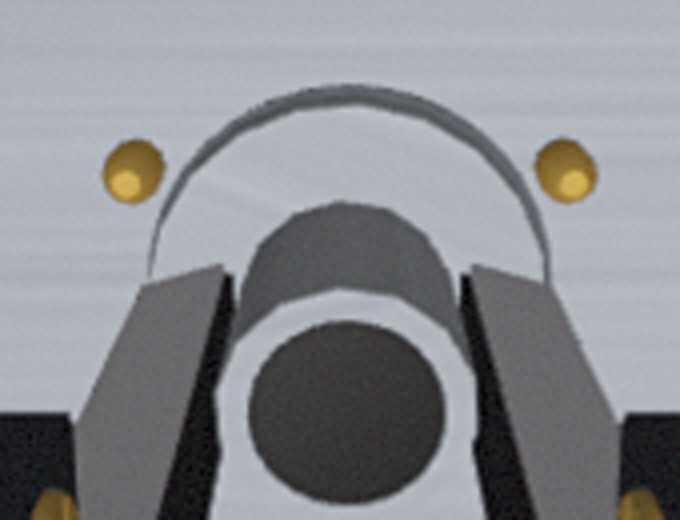

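apply_moves(
  moves=[
    [[-0.15,0,0],[0,0,0],0.15],
    [[-0.15,0,0],[0,0,0],0.15],
    [[-0.15,0,0.05],[0,0,0],0.15],
    [[-0.15,0,0.1],[0,0,0],0.15],
    [[-0.15,0,0.1],[0,0,0],0.15],
    [[-0.15,0,0.1],[0,0,0],0.15],
    [[-0.15,0,0.1],[0,0,0],0.15],
    [[-0.15,0,0.1],[0,0,0],0.15],
    [[-0.15,0,0.1],[0,0,0],0.15],
    [[-0.15,0,0.1],[0,0,0],0.15],
  ],
)

```text
time: 28.55
tool_pos: [0.5065, -0.0095, 0.0786]
ee_rot: [3.142, -0.003, 0.175]
wrist_force: [-4.2, 2.0, 9.6]
width: 0.0312
```

```bash
python3 - <<'E'
from h import *
did(-.15,0,.1,0)
w,c=snap('wrist','w15');o=obs();snap('side','s15')
im=cv2.resize(cv2.imread('pics/w15.png')[195:325,230:400],None,fx=4,fy=4,interpolation=cv2.INTER_CUBIC);cv2.imwrite('pics/w15c.png',im)
im=cv2.resize(cv2.imread('pics/s15.png')[210:330,220:380],None,fx=4,fy=4,interpolation=cv2.INTER_CUBIC);cv2.imwrite('pics/s15c.png',im)
E
```

```text
cmd [ 0.5059 -0.0099  0.077 ] 10.01
28.6 [ 0.5065 -0.0095  0.0786] [ 1.800e+02 -1.600e-01  1.002e+01] F [-4.2  1.5  9.1] w 0.0315
```

View pics/w15c.png

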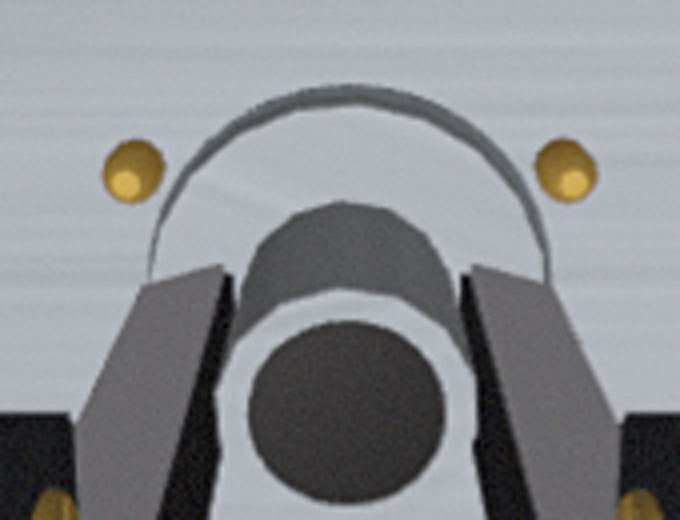

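View pics/s15c.png

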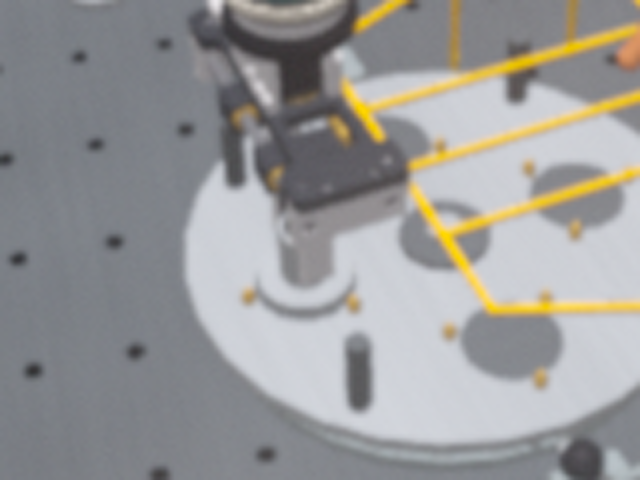

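apply_moves(
  moves=[
    [[0,0,0],[0,0,0],0.3],
    [[0,0,0],[0,0,0],0.55],
    [[0,0,0],[0,0,0],0.55],
    [[0,0,0],[0,0,0],0.55],
    [[0,0,-3],[0,0,0],0.55],
    [[0,0,-6],[0,0,0],0.55],
    [[0,0,-9],[0,0,0],0.55],
    [[0,0,-9],[0,0,0],0.55],
    [[0,0,-9],[0,0,0],0.55],
    [[0,0,-9],[0,0,0],0.55],
  ],
)

```text
time: 29.48
tool_pos: [0.5051, -0.0098, 0.1653]
ee_rot: [-3.141, 0.001, 0.175]
wrist_force: [-0.3, 0.1, -0.6]
width: 0.0515
```

```bash
python3 - <<'E'
from h import *
did(0,0,-9,0)
w,c=snap('wrist','w16');o=obs();snap('side','s16')
a=cv2.resize(cv2.imread('pics/w16.png')[180:300,240:390],None,fx=2.6,fy=2.6,interpolation=cv2.INTER_CUBIC)
b=cv2.resize(cv2.imread('pics/s16.png')[230:310,250:350],(390,312),interpolation=cv2.INTER_CUBIC);cv2.imwrite('pics/c16.png',np.hstack([a,b]))
E
```

```text
cmd [ 0.5059 -0.0099  0.167 ] 10.01
29.53 [ 0.5046 -0.0097  0.1646] [-1.7995e+02  1.7000e-01  1.0010e+01] F [-0.5 -0.4  0.1] w 0.0517
```

View pics/c16.png

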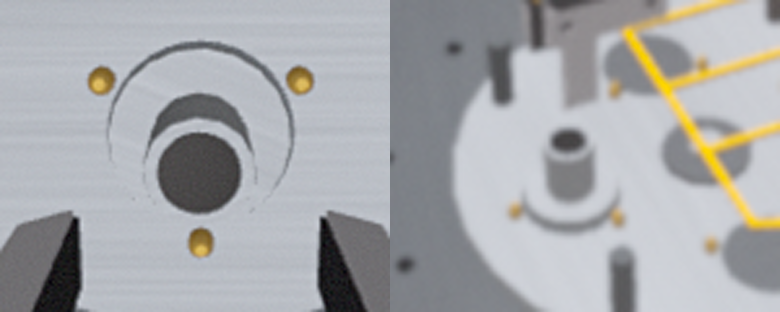

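```bash
python3 - <<'E'
from h import *
go(.5165,-.112,.163,55)
E
```

```text
shift cm [-0.73 10.24  0.4 ] rz -0.785 rows 2.4645961768218436 6.283579234506214
```

apply_moves(
  moves=[
    [[-0.7,10.2,0.4],[0,0,-0.785],0.3],
    [[-0.7,10.2,0.4],[0,0,-0.785],0.3],
    [[-0.7,10.2,0.4],[0,0,-0.785],0.3],
    [[-0.7,10.2,0.4],[0,0,-0.785],0.3],
    [[-0.7,10.2,0.4],[0,0,-0.785],0.3],
    [[-0.7,10.2,0.4],[0,0,-0.785],0.3],
    [[-0.7,10.2,2],[0,0,-0.785],0.3],
    [[-0.7,10.2,4],[0,0,-0.785],0.3],
    [[-0.7,10.2,6],[0,0,-0.785],0.3],
    [[-0.7,10.2,8.2],[0,0,-0.785],0.3],
  ],
)

```text
time: 30.42
tool_pos: [0.5156, -0.1112, 0.0822]
ee_rot: [-3.14, 0.001, 0.96]
wrist_force: [0.3, -0.4, -1.2]
width: 0.0279
```

apply_moves(
  moves=[
    [[0,0,0],[0,0,0],0.3],
    [[0,0,0],[0,0,0],0.3],
    [[0.03,-0.87,0],[0,0,0.06],0.3],
    [[0.1,-1.74,0],[0,0,0.12],0.3],
    [[0.23,-2.6,0],[0,0,0.18],0.3],
    [[0.42,-3.45,0],[0,0,0.24],0.3],
    [[0.65,-4.29,0],[0,0,0.3],0.3],
    [[0.93,-5.11,0],[0,0,0.36],0.3],
    [[1.26,-5.91,0],[0,0,0.42],0.3],
    [[1.64,-6.7,0],[0,0,0.48],0.3],
  ],
)

```text
time: 31.25
tool_pos: [0.4718, -0.0602, 0.086]
ee_rot: [3.138, -0.002, 0.476]
wrist_force: [0.8, -2.5, -2.5]
width: 0.0282
```

apply_moves(
  moves=[
    [[0.03,-0.87,0],[0,0,0.06],0.3],
    [[0.1,-1.74,0],[0,0,0.12],0.3],
    [[0.23,-2.6,0],[0,0,0.18],0.3],
    [[0.42,-3.45,0],[0,0,0.24],0.3],
    [[0.65,-4.29,0],[0,0,0.3],0.3],
    [[0.93,-5.11,0],[0,0,0.36],0.3],
    [[1.26,-5.91,0],[0,0,0.42],0.3],
    [[1.64,-6.7,0],[0,0,0.48],0.3],
    [[2.07,-7.46,0],[0,0,0.54],0.3],
    [[2.53,-8.19,0],[0,0,0.6],0.3],
  ],
)

```text
time: 32.08
tool_pos: [0.4564, 0.0244, 0.0861]
ee_rot: [3.14, -0.003, -0.123]
wrist_force: [0.3, -2.0, -1.2]
width: 0.0285
```

```bash
python3 - <<'E'
from h import *
did(-.7,10.2,8.2,-.785);did(1.64,-6.7,0,.48);did(2.53,-8.19,0,.6);obs()
print(np.radians(np.degrees(getc()[3])+35), np.degrees(getc()[3]))
E
```

```text
cmd [ 0.5167 -0.1115  0.085 ] 54.99
cmd [ 0.4712 -0.0596  0.085 ] 27.48
cmd [0.4559 0.0247 0.085 ] -6.89
32.08 [0.4564 0.0244 0.0861] [ 1.7991e+02 -1.6000e-01 -7.0700e+00] F [ 0.3 -2.  -1.2] w 0.0285
0.49056523819801595 -6.89268227542377
```

apply_moves(
  moves=[
    [[0.04,-1.01,0],[0,0,0.07],0.3],
    [[0.14,-2.02,0],[0,0,0.14],0.3],
    [[0.32,-3.02,0],[0,0,0.21],0.3],
    [[0.56,-4.01,0],[0,0,0.28],0.3],
    [[0.88,-4.97,0],[0,0,0.35],0.3],
    [[1.26,-5.91,0],[0,0,0.42],0.3],
    [[1.64,-6.7,0],[0,0,0.48],0.3],
    [[1.92,-7.2,0],[0,0,0.52],0.3],
    [[1.92,-7.2,0],[0,0,0.52],0.3],
    [[1.71,-6.82,0],[0,0,0.49],0.3],
  ],
)

```text
time: 32.92
tool_pos: [0.4818, 0.091, 0.0858]
ee_rot: [-3.14, -0.002, -0.608]
wrist_force: [-1.1, 0.5, 0.5]
width: 0.0286
```

```bash
python3 - <<'E'
from h import *
did(1.71,-6.82,0,.49);obs();w,c=snap('wrist','w17')
go(.4222,.3821,.2,10)
t,c=snap('top','t17')
cv2.imwrite('pics/c17.png',np.hstack([cv2.resize(cv2.imread('pics/t17.png')[150:390,110:460],(400,274)),cv2.resize(cv2.imread('pics/w17.png'),(365,274))]))
E
```

```text
cmd [0.481  0.0903 0.085 ] -34.97
32.92 [0.4818 0.091  0.0858] [-1.799e+02 -1.000e-01 -3.481e+01] F [-1.1  0.5  0.5] w 0.0286
shift cm [-21.54 -20.54 -11.5 ] rz -0.785 rows 7.651729311963292 6.2803930498371665
```

View pics/c17.png

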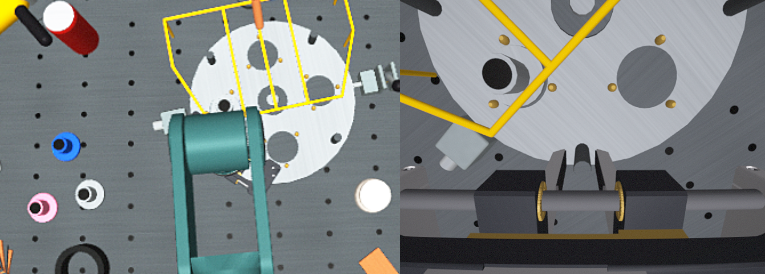

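apply_moves(
  moves=[
    [[0,0,-4],[0,0,0],0.3],
    [[0,0,-8],[0,0,0],0.3],
    [[-21.5,-20.5,-11.5],[0,0,-0.785],0.55],
    [[-21.5,-20.5,-11.5],[0,0,-0.785],0.55],
    [[-21.5,-20.5,-11.5],[0,0,-0.785],0.55],
    [[-21.5,-20.5,-11.5],[0,0,-0.785],0.55],
    [[-21.5,-20.5,-11.5],[0,0,-0.785],0.55],
    [[-21.5,-20.5,-11.5],[0,0,-0.785],0.55],
    [[-21.5,-20.5,-11.5],[0,0,-0.785],0.55],
    [[-21.5,-20.5,-11.5],[0,0,-0.785],0.55],
  ],
)

```text
time: 33.85
tool_pos: [0.4203, 0.3872, 0.2008]
ee_rot: [-3.137, -0.002, 0.182]
wrist_force: [-0.9, -0.5, 0.3]
width: 0.0516
```

```bash
python3 - <<'E'
from h import *
did(-21.5,-20.5,-11.5,-.785);obs();w,c=snap('wrist','w18')
go(.4222,.3821,.032,10);print(proj(c,[[.4222,.3821,.05]]))
E
```

```text
cmd [0.4223 0.3816 0.2   ] 10.01
33.85 [0.4203 0.3872 0.2008] [-1.7976e+02 -9.0000e-02  1.0410e+01] F [-0.9 -0.5  0.3] w 0.0516
shift cm [-0.   -0.06 16.8 ] rz 0.0 rows 4.028799692169716 0.0013369666111059033
[[321.27253846 226.2040985 ]]
```

View pics/w18.png

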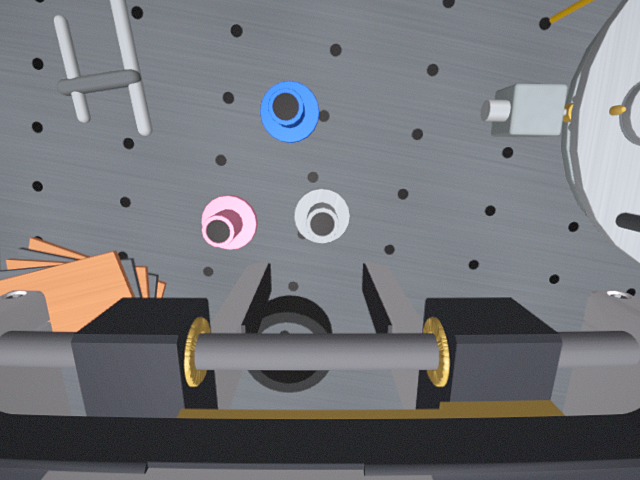

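apply_moves(
  moves=[
    [[0,0,3],[0,0,0],0.55],
    [[0,0,6],[0,0,0],0.55],
    [[0,0,9],[0,0,0],0.55],
    [[0,0,12],[0,0,0],0.55],
    [[0,0,14.5],[0,0,0],0.55],
    [[0,0,16],[0,0,0],0.55],
    [[0,0,16.8],[0,0,0],0.55],
    [[0,0,16.8],[0,0,0],0.55],
    [[0,0,16.8],[0,0,0],0.4],
    [[0,0,16.8],[0,0,0],0.15],
  ],
)

```text
time: 34.73
tool_pos: [0.4233, 0.382, 0.0334]
ee_rot: [-3.14, -0.003, 0.174]
wrist_force: [1.2, 0.2, 0.7]
width: 0.0415
```

apply_moves(
  moves=[
    [[0,0,0],[0,0,0],0.15],
    [[0,0,0],[0,0,0],0.15],
    [[0,0,0],[0,0,0],0.15],
    [[0,0,0],[0,0,0],0.15],
    [[0,0,0],[0,0,0],0.15],
    [[0,0,-2],[0,0,0],0.15],
    [[0,0,-5],[0,0,0],0.15],
    [[0,0,-8],[0,0,0],0.15],
    [[0,0,-12],[0,0,0],0.15],
    [[0,0,-15],[0,0,0],0.15],
  ],
)

```text
time: 35.57
tool_pos: [0.4215, 0.3814, 0.1827]
ee_rot: [3.141, 0.001, 0.175]
wrist_force: [0.6, -0.1, -2.9]
width: 0.0316
```

```bash
python3 - <<'E'
from h import *
did(0,0,16.8,0);did(0,0,-15,0);obs()
go(.506,-.0097,.182,10)
E
```

```text
cmd [0.4223 0.3816 0.032 ] 10.01
cmd [0.4223 0.3816 0.182 ] 10.01
35.57 [0.4215 0.3814 0.1827] [1.7997e+02 5.0000e-02 1.0030e+01] F [ 0.6 -0.1 -2.9] w 0.0316
shift cm [ 1.44 39.98 -0.  ] rz 0.0 rows 9.594668278889554 0.0013369666111059033
```

apply_moves(
  moves=[
    [[1.4,40,0],[0,0,0],0.15],
    [[1.4,40,0],[0,0,0],0.15],
    [[1.4,40,0],[0,0,0],0.15],
    [[1.4,40,0],[0,0,0],0.15],
    [[1.4,40,0],[0,0,0],0.15],
    [[1.4,40,0],[0,0,0],0.15],
    [[1.4,40,0],[0,0,0],0.15],
    [[1.4,40,0],[0,0,0],0.15],
    [[1.4,40,0],[0,0,0],0.15],
    [[1.4,40,0],[0,0,0],0.15],
  ],
)

```text
time: 36.4
tool_pos: [0.5047, -0.0137, 0.18]
ee_rot: [3.14, 0.003, 0.172]
wrist_force: [0.3, 0.5, -3.2]
width: 0.0317
```

apply_moves(
  moves=[
    [[0,0,1],[0,0,0],0.15],
    [[0,0,3],[0,0,0],0.15],
    [[0,0,5],[0,0,0],0.15],
    [[0,0,7],[0,0,0],0.15],
    [[0,0,8.2],[0,0,0],0.15],
    [[0,0,8.7],[0,0,0],0.15],
    [[0,0,8.7],[0,0,0],0.15],
    [[0,0,8.7],[0,0,0],0.15],
    [[0,0,8.7],[0,0,0],0.15],
    [[0,0,8.7],[0,0,0],0.15],
  ],
)

```text
time: 37.23
tool_pos: [0.5064, -0.0098, 0.0961]
ee_rot: [3.141, -0.003, 0.175]
wrist_force: [-0.8, -0.6, -3.5]
width: 0.0312
```

```bash
python3 - <<'E'
from h import *
did(1.4,40,0,0);did(0,0,8.7,0)
w,c=snap('wrist','w19');o=obs()
im=cv2.resize(cv2.imread('pics/w19.png')[195:325,230:400],None,fx=4,fy=4,interpolation=cv2.INTER_CUBIC);cv2.imwrite('pics/w19c.png',im)
E
```

```text
cmd [ 0.5056 -0.0099  0.182 ] 10.01
cmd [ 0.5056 -0.0099  0.095 ] 10.01
37.28 [ 0.5062 -0.0099  0.0959] [ 1.7996e+02 -1.5000e-01  1.0020e+01] F [ 0.4  0.6 -3.1] w 0.031
```

View pics/w19c.png

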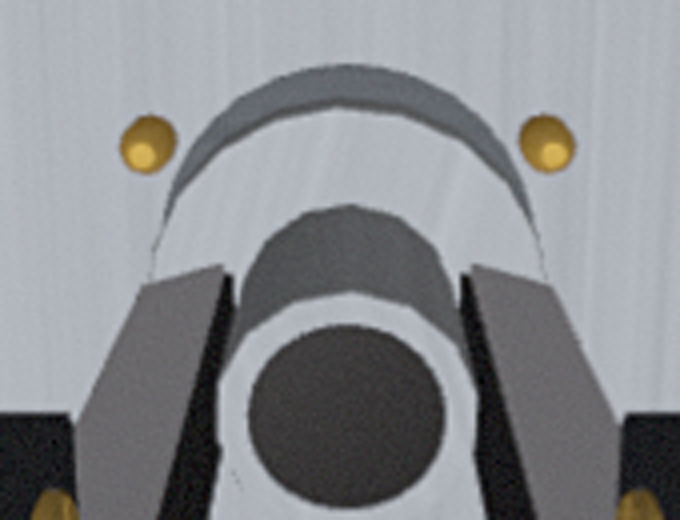

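apply_moves(
  moves=[
    [[0.1,0,0.4],[0,0,0],0.15],
    [[0.1,0,0.8],[0,0,0],0.15],
    [[0.1,0,1.1],[0,0,0],0.15],
    [[0.1,0,1.4],[0,0,0],0.15],
    [[0.1,0,1.6],[0,0,0],0.15],
    [[0.1,0,1.7],[0,0,0],0.15],
    [[0.1,0,1.8],[0,0,0],0.15],
    [[0.1,0,1.8],[0,0,0],0.15],
    [[0.1,0,1.8],[0,0,0],0.15],
    [[0.1,0,1.8],[0,0,0],0.15],
  ],
)

```text
time: 38.12
tool_pos: [0.506, -0.0097, 0.0784]
ee_rot: [-3.142, 0.0, 0.175]
wrist_force: [-4.7, -0.2, 6.6]
width: 0.0315
```

```bash
python3 - <<'E'
from h import *
did(.1,0,1.8,0)
w,c=snap('wrist','w20');o=obs()
im=cv2.resize(cv2.imread('pics/w20.png')[195:325,230:400],None,fx=3,fy=3,interpolation=cv2.INTER_CUBIC);cv2.imwrite('pics/w20c.png',im)
E
```

```text
cmd [ 0.5066 -0.0098  0.077 ] 10.01
38.17 [ 0.506  -0.0097  0.0784] [1.800e+02 2.000e-02 1.003e+01] F [-5.3  0.2  6.7] w 0.0317
```

View pics/w20c.png

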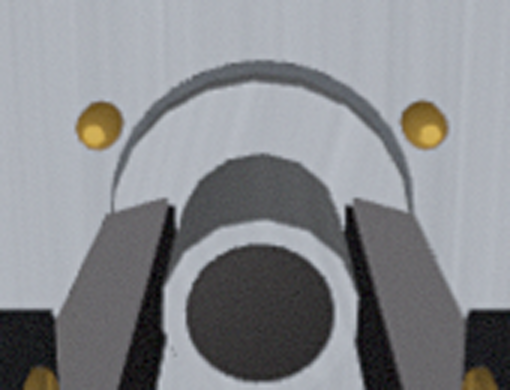

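Same seated state as the first one; release and look.

apply_moves(
  moves=[
    [[0,0,0],[0,0,0],0.3],
    [[0,0,0],[0,0,0],0.55],
    [[0,0,0],[0,0,0],0.55],
    [[0,0,0],[0,0,0],0.55],
    [[0,0,-3],[0,0,0],0.55],
    [[0,0,-6],[0,0,0],0.55],
    [[0,0,-9],[0,0,0],0.55],
    [[0,0,-12],[0,0,0],0.55],
    [[0,0,-12],[0,0,0],0.55],
    [[0,0,-12],[0,0,0],0.55],
  ],
)

```text
time: 39.0
tool_pos: [0.5078, -0.0098, 0.1989]
ee_rot: [3.14, -0.005, 0.175]
wrist_force: [0.2, 0.2, -0.7]
width: 0.0518
```

```bash
python3 - <<'E'
from h import *
did(0,0,-12,0)
w,c=snap('wrist','w21');o=obs()
go(.6095,-.2305,.22,100)
E
```

```text
cmd [ 0.5066 -0.0098  0.197 ] 10.01
39.05 [ 0.5066 -0.0097  0.1966] [ 1.7999e+02 -7.0000e-02  1.0010e+01] F [-0.1  0.2 -0.6] w 0.0517
shift cm [ 6.29 23.53 -2.3 ] rz -1.571 rows 5.866268240555217 12.56849543562353
```

View pics/w21.png

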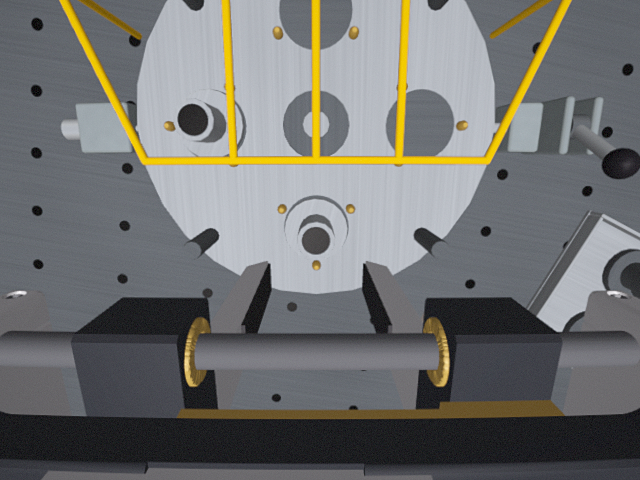

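apply_moves(
  moves=[
    [[6.3,23.5,-2.3],[0,0,-0.85],0.5],
    [[6.3,23.5,-2.3],[0,0,-0.85],0.5],
    [[6.3,23.5,-2.3],[0,0,-0.85],0.5],
    [[6.3,23.5,-2.3],[0,0,-0.85],0.5],
    [[6.3,23.5,-2.3],[0,0,-0.85],0.5],
    [[6.3,23.5,-2.3],[0,0,-0.85],0.5],
    [[6.3,23.5,-2.3],[0,0,-0.85],0.5],
    [[6.3,23.5,-2.3],[0,0,-0.85],0.5],
    [[6.3,23.5,-2.3],[0,0,-0.85],0.5],
    [[6.3,23.5,-2.3],[0,0,-0.85],0.5],
  ],
)

```text
time: 39.88
tool_pos: [0.6087, -0.229, 0.2181]
ee_rot: [-3.139, -0.0, 1.023]
wrist_force: [0.4, 0.3, 0.3]
width: 0.047
```

```bash
python3 - <<'E'
from h import *
did(6.3,23.5,-2.3,-.85);obs()
go(.6085,-.2307,.104,100)
E
```

```text
cmd [ 0.6095 -0.2302  0.22  ] 58.71
39.88 [ 0.6087 -0.229   0.2181] [-1.7985e+02 -1.0000e-02  5.8640e+01] F [0.4 0.3 0.3] w 0.047
shift cm [-0.09 -0.06 11.6 ] rz -0.721 rows 2.7819050444151983 5.766622169405657
```

apply_moves(
  moves=[
    [[-0.1,0,2],[0,0,-0.72],0.5],
    [[-0.1,0,2],[0,0,-0.72],0.5],
    [[-0.1,0,2],[0,0,-0.72],0.5],
    [[-0.1,0,2],[0,0,-0.72],0.5],
    [[-0.1,0,2],[0,0,-0.72],0.5],
    [[-0.1,0,2],[0,0,-0.72],0.5],
    [[-0.1,0,5],[0,0,-0.72],0.5],
    [[-0.1,0,8],[0,0,-0.72],0.5],
    [[-0.1,0,10.5],[0,0,-0.72],0.5],
    [[-0.1,0,11.6],[0,0,-0.72],0.5],
  ],
)

```text
time: 40.72
tool_pos: [0.6063, -0.2283, 0.0992]
ee_rot: [-3.136, -0.004, 1.745]
wrist_force: [-0.2, -0.3, -0.5]
width: 0.0467
```

apply_moves(
  moves=[
    [[0,0,0],[0,0,0],0.5],
    [[0,1,0],[0,0,0],0.5],
    [[0,2,0],[0,0,0],0.5],
    [[0,3,0],[0,0,0],0.5],
    [[0,4,0],[0,0,0],0.5],
    [[0,5,0],[0,0,0],0.5],
    [[0,6,0],[0,0,0],0.5],
    [[0,6.5,0],[0,0,0],0.5],
    [[0,6.5,0],[0,0,0],0.5],
    [[0,6.5,0],[0,0,0],0.5],
  ],
)

```text
time: 41.55
tool_pos: [0.6736, -0.2197, 0.1049]
ee_rot: [3.14, 0.001, 1.745]
wrist_force: [-0.6, -0.0, -0.5]
width: 0.0474
```

apply_moves(
  moves=[
    [[0,0,0],[0,0,0],0.5],
    [[0,0,-3],[0,0,0],0.5],
    [[0,0,-6],[0,0,0],0.5],
    [[0,0,-9],[0,0,0],0.5],
    [[0,0,-12],[0,0,0],0.5],
    [[12,-10,-12],[0,0,0],0.5],
    [[24,-20,-12],[0,0,0],0.5],
    [[24,-20,-12],[0,0,0],0.5],
    [[24,-20,-12],[0,0,0],0.5],
    [[24,-20,-12],[0,0,0],0.5],
  ],
)

```text
time: 42.38
tool_pos: [0.5116, -0.0843, 0.2236]
ee_rot: [3.141, -0.0, 1.744]
wrist_force: [-0.8, 1.0, 0.9]
width: 0.0469
```

```bash
python3 - <<'E'
from h import *
did(-.1,0,11.6,-.72);did(0,6.5,0,0);did(24,-20,-12,0);obs()
go(.3,.3,.3,100)
E
```

```text
cmd [ 0.609  -0.2311  0.104 ] 99.96
cmd [ 0.673  -0.2198  0.104 ] 99.96
cmd [ 0.4345 -0.0181  0.224 ] 99.96
42.38 [ 0.5116 -0.0843  0.2236] [179.98  -0.    99.91] F [-0.8  1.   0.9] w 0.0469
shift cm [33.65 -7.74 -7.6 ] rz -0.001 rows 8.479501581028076 0.005035402726988665
```

apply_moves(
  moves=[
    [[33,-14,-6],[0,0,0],0.5],
    [[33,-14,-6],[0,0,0],0.5],
    [[33,-14,-6],[0,0,0],0.5],
    [[33,-14,-6],[0,0,0],0.5],
    [[33,-14,-6],[0,0,0],0.5],
    [[33,-14,-6],[0,0,0],0.5],
    [[33,-14,-6],[0,0,0],0.5],
    [[33,-14,-6],[0,0,0],0.5],
    [[33,-14,-6],[0,0,0],0.5],
    [[33,-14,-6],[0,0,0],0.5],
  ],
)

```text
time: 43.22
tool_pos: [0.3159, 0.2189, 0.2855]
ee_rot: [3.138, -0.003, 1.752]
wrist_force: [-0.4, 0.0, 0.4]
width: 0.0467
```

```bash
python3 - <<'E'
from h import *
obs();snap('top','t30');snap('side','s30')
b=cv2.imread('pics/t30.png')[125:345,240:570];a=cv2.imread('pics/s30.png')[180:480,210:450]
cv2.imwrite('pics/c30.png',np.hstack([cv2.resize(b,(440,293),interpolation=3)[:293],cv2.resize(a,(234,293))]))
cv2.imwrite('pics/c30.png',cv2.resize(b,(792,528),interpolation=cv2.INTER_CUBIC));cv2.imwrite('pics/c31.png',cv2.resize(a,(480,600),interpolation=cv2.INTER_CUBIC))
E
```

```text
43.22 [0.3159 0.2189 0.2855] [179.82  -0.19 100.4 ] F [-0.4  0.   0.4] w 0.0467
```

View pics/c30.png

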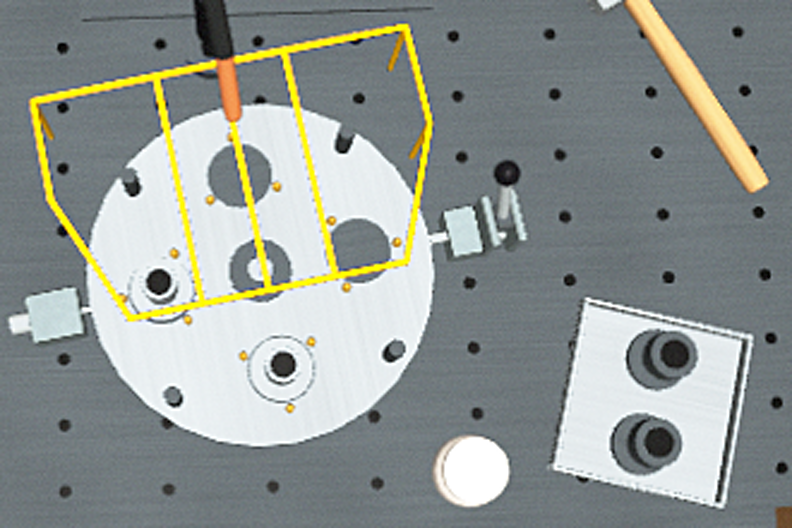

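View pics/c31.png

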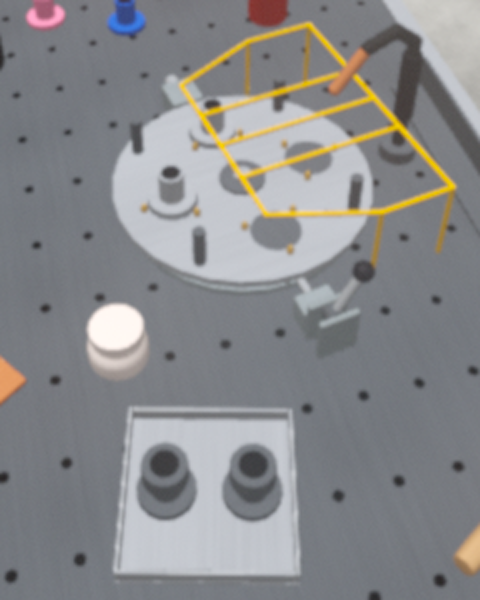

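View pics/t30.png

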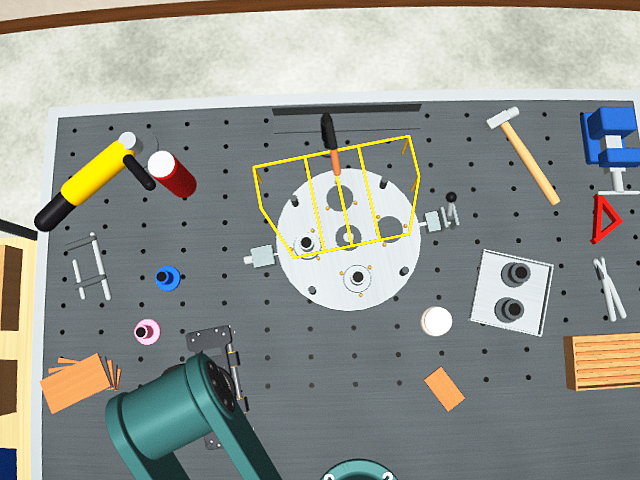

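View pics/s30.png

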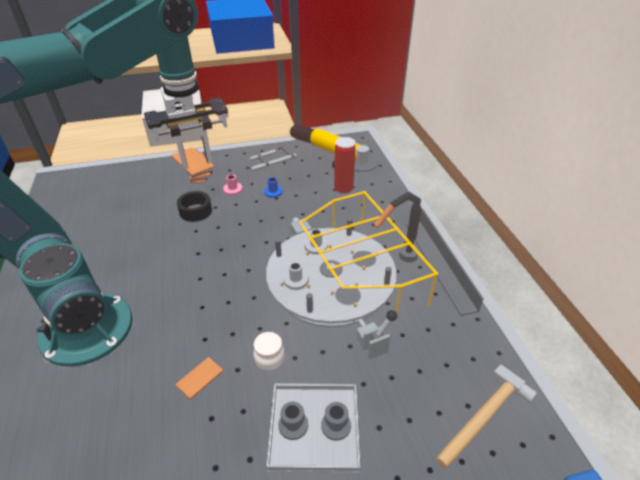

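The pictures show both spools upright in the tray and both stubs seated. The lever leans away (knob at (451,197), as at the start), the tub is unmoved, and no bright stub is left on the bench.

```bash
python3 -c "
from h import *
obs(); print(job.close_job())"
```

```text
43.32 [0.318  0.2159 0.284 ] [1.7990e+02 1.0000e-02 1.0012e+02] F [ 0.4 -0.1 -0.2] w 0.0471
the job is handed in; nothing more can be done
None
```

The changeover is done and handed in at 43 s of the 210 s allowed. close_job reported no verdict.

- **What I did:**
  - Flipped the lock lever to unlocked.
  - Stood both collared spools in the tray, turning the table two clicks by its pegs in between.
  - Put the two bare stubs into nests of their own, with one more click between them.
  - Snapped the lever back to locked.
- **Stub knocked aside:** one bare stub had been shifted about 5 cm on the bench partway through. I measured its new place before picking it up.
- **Last checks:** in the top and side pictures, both stubs stand flat between their pins and both spools stand upright in the tray. The plate is on a stop, the lever is back at its starting (locked) position and the tub has not moved. I saw no third bare stub. The highest wrist force I read was about 11 N.
- **Disagreements:**
  - The wrist camera placed things about 3 mm further forward than the top camera. I allowed for this when placing the stubs.
  - Each stub touched the plate about 1.5 mm higher than I had worked out, probably because it slipped a little in the grip. After release, both looked level and centred.

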